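Load the dry-block heater and set its timer

TASK

Pack both L-shaped aluminium blocks into the rectangular well of the dry-block heater, each flat on the well's floor with its lifting bar up; lower them in, do not drop them. Then roll the timer thumbwheel to 7, gently, so that it rests in the click of the 7. Leave the other things on the bench where they are.

Things in the scene. Friction and masses are not known exactly. Their poses are not given: they have to be found in the camera images.
- heater: White dry-block heater with a blue control section, fixed to the bench, 130 (x) x 270 (y) mm, 73 mm high. Origin: centre of its underside on the bench, z up. The well takes the -y part of the top, the thumbwheel stands in the control section at the +y end. A black index tab, 8 mm high, stands on the top beside the wheel's +y face.
- well_floor (a point): Centre of the well's floor, 55 mm above the bench, axes as the heater's. Inside the well measures 105 (x) by 155 (y) mm, 18 mm deep; upright sharp walls 10 mm thick or more. The blocks fill it interlocked as 100 x 150 mm: one at each end in y, missing squares towards the middle, one turned half round from the other. Either block at either end; both mirror arrangements fit.
- well_rim (a point): Centre of the well's mouth, 73 mm above the bench, axes as the heater's. Seated blocks stand 2 mm above the rim and have 5 mm of play in all along x and along y. Their bars are then parallel, 59 mm apart centre to centre, and stand up to 105 mm above the bench: open the gripper only part of the way between them.
- timer_wheel (a joint): Thumbwheel angle, rad. It grows as the wheel's top rolls to the heater's +x (away from the robot). Digit on top = angle / 0.628, 0 to 9, stops just past 0 and 9; 7 is 4.398. It clicks at each digit (28 mm of rim) and, let go, falls to the nearest click unless left half-way. A click yields to 2 to 4 N along the rim: press with 6 to 15 N not to slip.
- wheel_top (a point): Highest point of the dark rubber tyre, on its middle line, 100 mm above the bench, 27 mm above the heater's top; axes as the heater's, does not turn with the wheel. Tyre 28 mm wide (y), radius 45 mm, level axle along y; smooth, its flutes only drawn. A white drum with black digits, 20 mm wide, radius 43 mm, adjoins it on +y; digits have their tops to +x.
- block_a: L-shaped aluminium block, 0.45 kg, 20 mm thick, three 50 mm squares; the two blocks are alike. Origin on the underside, below its bar and centre of mass. Outline from above (x, y in mm): (-41.7,-41.7) (58.3,-41.7) (58.3,8.3) (8.3,8.3) (8.3,58.3) (-41.7,58.3): legs along +x and +y, the missing square at the +x+y corner. Vial holes are only drawn.
- block_a_bar (a point): Top centre of the block's steel lifting bar, 50 mm above the block's underside, axes as the block's. The bar is 14 mm thick, 60 mm long and stands 30 mm up from the block's upper face. Its long side runs along the block's direction (-1, 1), so it is pinched along (1, 1). It may be gripped with 40 N.
- block_b: L-shaped aluminium block, 0.45 kg, 20 mm thick, three 50 mm squares; the two blocks are alike. Origin on the underside, below its bar and centre of mass. Outline from above (x, y in mm): (-41.7,-41.7) (58.3,-41.7) (58.3,8.3) (8.3,8.3) (8.3,58.3) (-41.7,58.3): legs along +x and +y, the missing square at the +x+y corner. Vial holes are only drawn.
- block_b_bar (a point): Top centre of the block's steel lifting bar, 50 mm above the block's underside, axes as the block's. The bar is 14 mm thick, 60 mm long and stands 30 mm up from the block's upper face. Its long side runs along the block's direction (-1, 1), so it is pinched along (1, 1). It may be gripped with 40 N.
- amber_bottle: Bystander: amber glass bottle, 68 mm wide, 150 mm tall; origin at the centre of its underside.
- brown_jar: Bystander: amber glass jar with white cap, 68 mm wide, 130 mm tall; origin at the centre of its underside.
- white_bottle: Bystander: white plastic bottle, 72 mm wide, 140 mm tall; origin at the centre of its underside.
- beaker: Bystander: open glass beaker, 72 mm wide, 90 mm tall; origin at the centre of its underside.
- dish: Bystander: low white dish, 90 mm wide, 16 mm high; origin at the centre of its underside.
- spatula: Bystander: spatula 200 mm long lying along its own x; origin on its underside.
Mind the look-alikes: they are no part of the job. What is shaped like the block_b but turquoise is not meant. What is shaped like the block_a but red is not meant.

How it is judged:
On the way, in this order (a step that is already met when the one before it is completed fails the run):
1. both blocks lie flat on the floor of the well (z of block_a in the frame of well_floor between -0.004 and 0.004 m and angle between each of block_a, block_b's own z axis and vertical below 0.05 rad and x of block_a in the frame of well_floor between -0.05 and 0.05 m and y of block_a in the frame of well_floor between -0.075 and 0.075 m and z of block_b in the frame of well_floor between -0.004 and 0.004 m and x of block_b in the frame of well_floor between -0.05 and 0.05 m and y of block_b in the frame of well_floor between -0.075 and 0.075 m), for 0.2 s.
2. the thumbwheel stands at 7 (value of joint timer_wheel between 4.278 and 4.518 rad), for 0.1 s.
At the end, for the whole second after the job is handed in: Both blocks lie at rest inside the well, undersides within 4 mm of its floor and tilted less than 0.05 rad, bars up, and the thumbwheel rests at 7 (4.398 rad within 0.12) (all of step 1 and all of step 2 and linear speed of each of block_a, block_b below 0.02 m/s and velocity of joint timer_wheel between -0.1 and 0.1 rad/s); the robot touches nothing.
It fails at once if a bystander is shifted by more than 30 mm or tipped over (distance of any of amber_bottle, brown_jar, white_bottle, beaker, dish, spatula from where it was at the start of the episode above 0.03 m or angle between any of amber_bottle, brown_jar, white_bottle, beaker, dish, spatula's own z axis and vertical above 0.5 rad).
It fails at once if the thumbwheel is pressed with more than 40 N (contact force between the fingers and timer_wheel above 40 N).
It fails at once if a block is dropped into the well (moves faster than 0.4 m/s within its lower 12 mm) ((linear speed of block_a above 0.4 m/s and z of block_a in the frame of well_floor between -0.01 and 0.012 m and horizontal distance between block_a and well_floor below 0.09 m) or (linear speed of block_b above 0.4 m/s and z of block_b in the frame of well_floor between -0.01 and 0.012 m and horizontal distance between block_b and well_floor below 0.09 m)).
It also fails if it takes over 72 s, if anything falls off the work surface, if the arm or the gripper's body presses on something with over 40 N, if the wrist force passes 120 N, or if a joint passes its speed limit or range.

ROBOT

A 6-joint arm with a two-finger parallel gripper is mounted at the origin on the work surface. World frame = base frame: x ahead of the robot, y to its left, z up, the work surface at z = 0. Lengths are in m, angles in rad, forces in N, time in s.
With the tool pointing down it reaches from about 0.35 to 0.925 m from the base axis. Payload 6.4 kg.
Tool frame: the origin (TCP) lies on the centre line of the jaws, within the pads' length; the fingertips stand 17 mm ahead of it and the grasp point (between the pads) lies 2 mm behind it (robot.tip_extent is the distance from the TCP to the fingertips, in m); y points along the fingers, x is the direction in which the jaws open and shut, and the axes are right-handed (so a half turn about y gives the same grasp; the last joint's range is limited). The gripper opens to 85 mm and grips with 20 to 120 N. Pads are 22 mm wide; open, the fingers measure 114 mm over their backs; the gripper's body (76 mm by 85 mm) begins 54 mm behind the grasp point. The pads swing forward as they close: fully open they stand 13 mm farther back than shut.
Start: joints at [0.958, 0.245, 1.558, -0, 1.339, -0.174], TCP at [0.276, 0.588, 0.248] pointing down, gripper open.
Joint ranges: [-3.13, 3.13], [-1.02, 2.26], [0.13, 2.54], [-0.95, 4.09], [0.21, 2.88], [-2.74, 2.74]. Speed limits (rad/s): [2.57, 2.57, 3.14, 3.14, 3.14, 3.14].

INTERFACE

Orientations are given as a unit quaternion [x, y, z, w].
In Python, from rig import robot gives the robot as it stands.
- The arm moves only by the tool move_arm, never from a script. Its argument "targets" is a list of rows, each an object of numbers: "x", "y", "z": the shift along the tool's x, y, z in cm; "ax", "ay", "az": the turn, a rotation vector about the tool's x, y, z in rad; "claw": the opening, from 0 (shut) to 1 (fully open). In form: [{"x": .., "y": .., "z": .., "ax": .., "ay": .., "az": .., "claw": ..}, ...]. A call has 1 to 10 rows; each row is the pose to reach, as a shift and turn from the pose measured when the call began, along the tool's axes at that moment; what a row does not reach only later rows make up. A row lasts 1/8 s, in which the tool goes at most 62.5 mm and 10.7 degrees, less where a joint would pass 70% of its speed; a pose out of reach is approached as far as the arm can. A call with a gripper value outside its range is refused whole. The fingers move at their own pace and stop on an object; the grip force is fixed at half the most. Time passes only in rows, so rows that repeat a pose let the fingers close. It gives the time, the measured TCP pose, the force and the opening at its end, in the units of the state.
- robot.get_obs(): the state, without advancing time (a new reading comes with each control period).
- robot.camera(name): name is "scene" or "top" or "wrist"; returns a dict with "image" (480x640x3 uint8, red, green, blue), "depth" (480x640 float32, m along the optical axis (not along the pixel's ray), 0 where there is no reading), "K" (3x3 intrinsics, pixels), "cam_to_world" (4x4, takes a point from camera to world coordinates). Camera axes: x right, y down, z forward; pixel columns grow to the right and rows downward; lengths in m; the calibration is good to about 2 mm. A picture is of the moment at which its call begins.
- robot.hand_in(): hands the job in, once; it reports no verdict.
Trained networks look in a picture, given as the dict that the camera call returned (one of the last four; its "shot" number tells which), for a name from the list of things; names that differ only in an ending like _2 or _b are one class to them, and where a whole thing is asked for, a point or a joint stands for the part that bears it (a point fixed in the world has none). Each returns a list of dicts, best first, with "confidence" (0 to 1); they miss things now and then, are a little off and sometimes report something else, mostly with a low value. They report only what shows in the picture. A call takes as long as a camera call. They do not tell look-alikes from the thing itself.
- robot.cut_out(picture, thing): "region" (480x640 bool, what is visible of it) and "box" ([left, top, right, bottom] in pixels, round what is visible of it).
The state is a dict: "time_s": time; "q": joint angles; "qd": joint speeds; "tau": joint torques, N m; "tool_pos": TCP position; "eef_rot": TCP orientation; "force": force on the tool from outside, world axes, zero at the start; "ft_torque": the same for the moment, N m; "grip_width": finger opening in m.
Only numpy, scipy, OpenCV 4.12 (cv2) and the standard library are available. Lean on these libraries where they do the work, as an engineer would, in place of code of your own. Each camera call takes 0.05 s, during which the arm holds its last target.

## Working session

There is one attempt and no reset: what is moved stays moved. The work goes in short steps, Python scripts to look and compute and a tool call to move; the robot and the scene stay as the last step left them, time stands still between calls to the robot, and variables do not carry over. Pictures are saved under pics/ and viewed, and the job is handed in when it is done.

Besides the shell and the picture viewer there is one more tool, called by a JSON object that holds its "method" and its "body", one argument or row to a line. move_arm: Moves the arm, as the interface text tells. Its arguments: {"type":"object","properties":{"targets":{"type":"array"}},"required":["targets"]}

```bash
ls; mkdir -p pics; cat > h.py <<'E'
import numpy as np,cv2
from rig import robot
def snap(n,f):
    p=robot.camera(n); cv2.imwrite('pics/'+f,p['image'][:,:,::-1]); return p
def world(p,u,v,d):
    K=p['K'];c=np.array([(u-K[0,2])/K[0,0]*d,(v-K[1,2])/K[1,1]*d,d,np.ones_like(d)]) if np.ndim(d) else np.array([(u-K[0,2])/K[0,0]*d,(v-K[1,2])/K[1,1]*d,d,1])
    return (p['cam_to_world']@c)[:3]
E
python3 - <<'E'
from h import *
np.set_printoptions(precision=4,suppress=True)
p=snap('top','top1.png');s=snap('scene','scene1.png')
print(robot.get_obs())
print(p['K'],p['cam_to_world'])
for t in ['heater','block_a','timer_wheel','amber_bottle','brown_jar','white_bottle','beaker','dish','spatula']:
    for r in robot.cut_out(p,t): 
        print(t,round(r['confidence'],2),r['box'])
E
```

```text
pics
{'time_s': 0.1, 'q': array([ 0.9579,  0.2457,  1.5589,  0.    ,  1.3387, -0.1741]), 'qd': array([ 0.0001, -0.0017, -0.0045, -0.0005,  0.0011,  0.001 ]), 'tau': array([ -0.0006, -43.0672, -32.7128,  -0.0002,   0.0028,   0.    ]), 'tool_pos': array([0.2758, 0.588 , 0.2473]), 'eef_rot': array([ 0.5971,  0.3786, -0.3798, -0.5966]), 'force': array([ 0.1161, -0.264 , -0.5182]), 'ft_torque': array([-0.0256, -0.0683, -0.027 ]), 'grip_width': 0.0849325111973208}
[[609.3699   0.     323.6243]
 [  0.     609.3699 234.293 ]
 [  0.       0.       1.    ]] [[-0.0214 -0.9898  0.1409  0.3699]
 [-0.9997  0.0222  0.0044 -0.06  ]
 [-0.0075 -0.1408 -0.99    1.518 ]
 [ 0.      0.      0.      1.    ]]
heater 0.7 [169.4, 212.2, 285.7, 282.1]
block_a 0.96 [421.8, 238.2, 479.6, 280.3]
block_a 0.94 [330.3, 241.9, 382.6, 281.7]
block_a 0.59 [399.9, 307.9, 444.8, 355.0]
block_a 0.59 [503.3, 315.2, 561.4, 360.0]
block_a 0.45 [220.9, 301.7, 256.4, 336.9]
timer_wheel 0.66 [179.3, 227.2, 200.0, 261.6]
timer_wheel 0.48 [167.7, 217.7, 284.6, 281.1]
timer_wheel 0.42 [419.2, 237.8, 476.8, 282.0]
timer_wheel 0.29 [326.8, 238.8, 383.1, 283.5]
amber_bottle 0.8 [354.0, 152.5, 383.8, 188.6]
brown_jar 0.57 [108.9, 325.6, 154.4, 358.1]
white_bottle 0.56 [264.0, 130.7, 293.0, 170.6]
beaker 0.78 [426.8, 150.3, 460.9, 183.3]
dish 0.55 [218.1, 300.7, 256.9, 336.1]
spatula 0.63 [327.2, 281.8, 357.3, 361.8]
```

View pics/top1.png

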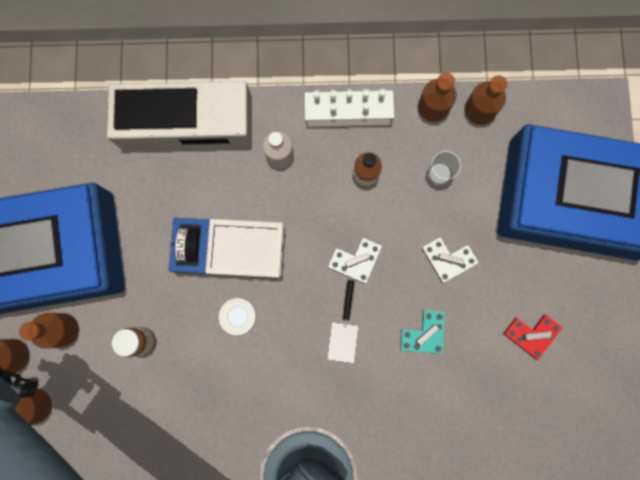

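View pics/scene1.png

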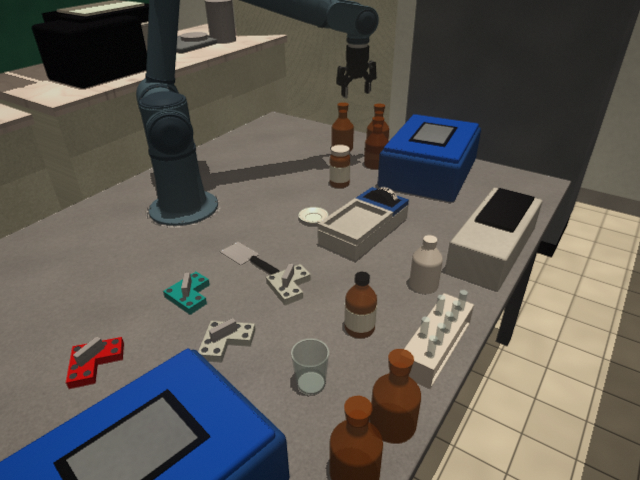

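Candidates for a block: white/grey blocks at (357,260) and (450,258), turquoise at (425,333), red at (535,336). I choose the two bare-metal ones and check them in a close crop.

```bash
cat >> h.py <<'E'
from scipy.optimize import minimize
L=np.array([(-41.7,-41.7),(58.3,-41.7),(58.3,8.3),(8.3,8.3),(8.3,58.3),(-41.7,58.3)])/1000
def cloud(p,box,pad=8):
    l,t,r,b=[int(round(x)) for x in box]; l=max(l-pad,0);t=max(t-pad,0);r=min(r+pad,639);b=min(b+pad,479)
    v,u=np.mgrid[t:b,l:r]; d=p['depth'][t:b,l:r]; m=d>0
    return world(p,u[m],v[m],d[m]).T
def insideL(q,s=1):
    x,y=q[:,0],q[:,1]
    # signed distance-ish (positive inside)
    sq=np.minimum.reduce([x+.0417,.0583-x,y+.0417,.0583-y])
    notch=np.maximum(.0083-x,.0083-y)
    return np.minimum(sq,notch)
def fitL(P,z0=0.0,zt=.02,zb=.05):
    """P world pts; z0 underside height"""
    z=P[:,2]-z0
    top=P[(z>.013)&(z<.027)][:,:2]; out=P[(z>-.008)&(z<.006)][:,:2]; bar=P[z>.042][:,:2]
    c0=bar.mean(0); u,s,vt=np.linalg.svd(bar-c0); a=np.arctan2(vt[0,1],vt[0,0])
    best=None
    def cost(x):
        c,s_=np.cos(x[2]),np.sin(x[2]);R=np.array([[c,-s_],[s_,c]])
        i=insideL((top-x[:2])@R); o=insideL((out-x[:2])@R); bq=(bar-x[:2])@R
        al=(bq[:,1]-bq[:,0])/2**.5; ac=(bq[:,0]+bq[:,1])/2**.5
        bi=np.minimum(.030-abs(al),.007-abs(ac))
        f=lambda v:np.tanh(np.maximum(-v,0)/.004).sum()
        return f(i)+f(-o)+f(bi)+1e-3*len(bar)*((ac.mean()/.002)**2+(al.mean()/.004)**2)
    for k in range(2):
        th=a-3*np.pi/4+k*np.pi
        r=minimize(cost,[*c0,th],method='Nelder-Mead',options=dict(initial_simplex=np.array([[*c0,th],[c0[0]+.006,c0[1],th],[c0[0],c0[1]+.006,th],[*c0,th+.1]]),xatol=1e-5,fatol=1e-4,maxiter=800))
        if best is None or r.fun<best.fun: best=r
    x=best.x; x[2]=(x[2]+np.pi)%(2*np.pi)-np.pi
    return x,best.fun/ (len(top)+len(out)+len(bar)),(len(top),len(out),len(bar)),c0,a
E
python3 - <<'E'
from h import *
np.set_printoptions(precision=4,suppress=True)
p=robot.camera('top')
c=p['image'][195:375,310:570]; cv2.imwrite('pics/crop1.png',cv2.resize(c,None,fx=3,fy=3)[:,:,::-1])
for b in ([421.8, 238.2, 479.6, 280.3],[330.3, 241.9, 382.6, 281.7]):
    P=cloud(p,b,5); print(P[:,2].min(),np.median(P[P[:,2]<.008][:,2])); print(fitL(P))
P=cloud(p,[165,210,290,285],5)
z=P[:,2]; print(np.histogram(z,bins=np.arange(-.01,.115,.005)))
rim=P[(z>.068)&(z<.078)]; fl=P[(z>.05)&(z<.06)]; wh=P[z>.085]
print(cv2.minAreaRect((rim[:,:2]*1000).astype(np.float32)),rim[:,2].mean())
print(cv2.minAreaRect((fl[:,:2]*1000).astype(np.float32)),fl[:,2].mean())
print(wh.min(0),wh.max(0),wh.mean(0))
for n,t in [('amber_bottle',(354,152.5,383.8,188.6)),('white_bottle',[264.0, 130.7, 293.0, 170.6]),('brown_jar',[108.9, 325.6, 154.4, 358.1]),('beaker',[426.8, 150.3, 460.9, 183.3]),('spatula',[327.2, 281.8, 357.3, 361.8]),('dish',[218.1, 300.7, 256.9, 336.1])]:
    P=cloud(p,t,0);Q=P[P[:,2]>(.003 if n in('spatula','dish') else .03)]
    print(n,Q.min(0),Q.max(0))
E
```

```text
-0.010225972303201436 0.0009205012825830305
(array([ 0.5134, -0.3603, -1.0811]), np.float64(0.0026112066772957217), (1038, 2066, 151), array([ 0.5129, -0.36  ]), np.float64(1.2677643333638209))
-0.009896810408094536 0.00033245638329160165
(array([ 0.5156, -0.1325, -0.4343]), np.float64(0.01673903298906452), (1082, 1737, 146), array([ 0.5152, -0.1323]), np.float64(-1.21051718588637))
(array([ 344, 2272, 2187,  327,   28,   13,   18,   19,   27,   37,   32,
        165, 1266, 1232,  249,  447, 1384,  705,  106,  111,  160,  201,
         83,    4]), array([-0.01 , -0.005,  0.   ,  0.005,  0.01 ,  0.015,  0.02 ,  0.025,
        0.03 ,  0.035,  0.04 ,  0.045,  0.05 ,  0.055,  0.06 ,  0.065,
        0.07 ,  0.075,  0.08 ,  0.085,  0.09 ,  0.095,  0.1  ,  0.105,
        0.11 ]))
((551.0140991210938, 182.95567321777344), (266.200439453125, 130.68206787109375), 85.61795043945312) 0.07301582098457488
((547.4915771484375, 171.55455017089844), (248.44825744628906, 125.25960540771484), 85.79544067382812) 0.05504574897641366
[0.5213 0.245  0.085 ] [0.5937 0.3086 0.107 ] [0.5566 0.2696 0.0947]
amber_bottle [ 0.7017 -0.1953  0.0305] [ 0.7721 -0.13    0.1581]
white_bottle [0.7571 0.0193 0.0308] [0.8267 0.0886 0.147 ]
brown_jar [0.2979 0.3633 0.0301] [0.3657 0.4297 0.1378]
beaker [ 0.6985 -0.3864  0.03  ] [ 0.7706 -0.3146  0.1005]
spatula [ 0.2721 -0.1304  0.003 ] [ 0.4655 -0.0553  0.027 ]
dish [0.3395 0.1174 0.003 ] [0.4237 0.2116 0.0217]
```

View pics/crop1.png

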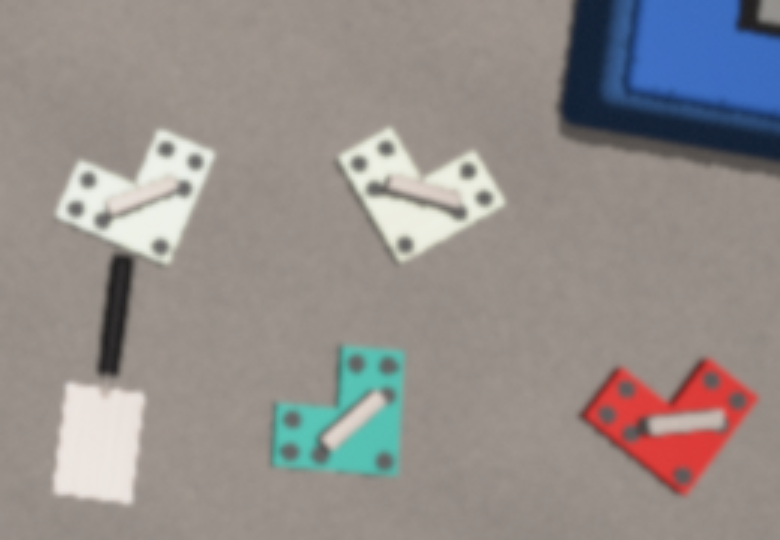

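```bash
cat >> h.py <<'E'
from scipy.spatial.transform import Rotation as Ro
def plan(pos,psi,obs=None):
    """TCP target pos, jaw x axis at world yaw psi, tool y straight down -> row numbers"""
    o=obs or robot.get_obs(); R=Ro.from_quat(o['eef_rot'])
    x=np.array([np.cos(psi),np.sin(psi),0]);y=np.array([0,0,-1.]);z=np.cross(x,y)
    T=Ro.from_matrix(np.column_stack([x,y,z]))
    s=R.inv().apply(np.array(pos)-o['tool_pos'])*100; a=(R.inv()*T).as_rotvec()
    return np.round(s,2),np.round(a,3)
def yaw():
    o=robot.get_obs();R=Ro.from_quat(o['eef_rot']).as_matrix();return np.arctan2(R[1,0],R[0,0])
E
python3 - <<'E'
from h import *
np.set_printoptions(precision=4,suppress=True)
o=robot.get_obs()
print(Ro.from_quat(o['eef_rot']).as_matrix(),yaw(),o['q'])
p=robot.camera('wrist');print(p['K'],np.linalg.inv(p['cam_to_world'])@np.array([*o['tool_pos'],1]));print(p['cam_to_world'])
for pos,psi in [((.47,-.25,.33),1.62),((.47,-.25,.33),-1.52)]: print(plan(pos,psi))
E
```

```text
[[ 0.4248  0.     -0.9053]
 [ 0.9053 -0.      0.4248]
 [ 0.     -1.     -0.    ]] 1.132009245615817 [ 0.9579  0.2451  1.5578 -0.      1.3387 -0.1741]
[[404.5219   0.     325.1512]
 [  0.     404.5219 243.6803]
 [  0.       0.       1.    ]] [0.0009 0.0379 0.1443 1.    ]
[[ 0.4258  0.8593  0.2834  0.2024]
 [ 0.9048 -0.4043 -0.1335  0.6222]
 [-0.0001  0.3132 -0.9497  0.3734]
 [ 0.      0.      0.      1.    ]]
(array([-67.66,  -8.17, -53.17]), array([ 0.   , -0.488,  0.   ]))
(array([-67.66,  -8.17, -53.17]), array([-0.   ,  2.652,  0.   ]))
```

```bash
python3 - <<'E'
from h import *
print(plan((.54,.14,.33),.35))
E
```

```text
(array([-29.39,  -8.17, -42.94]), array([-0.   ,  0.782,  0.   ]))
```

{"method": "move_arm", "body": {
  "targets": [
    {"y": -8},
    {"x": -29.4, "y": -8.2, "z": -42.9, "ay": 0.78},
    {"x": -29.4, "y": -8.2, "z": -42.9, "ay": 0.78},
    {"x": -29.4, "y": -8.2, "z": -42.9, "ay": 0.78},
    {"x": -29.4, "y": -8.2, "z": -42.9, "ay": 0.78},
    {"x": -29.4, "y": -8.2, "z": -42.9, "ay": 0.78},
    {"x": -29.4, "y": -8.2, "z": -42.9, "ay": 0.78},
    {"x": -29.4, "y": -8.2, "z": -42.9, "ay": 0.78},
    {"x": -29.4, "y": -8.2, "z": -42.9, "ay": 0.78},
    {"x": -29.4, "y": -8.2, "z": -42.9, "ay": 0.78}
  ]
}}

```text
$.targets[0]: bad value
```

{"method": "move_arm", "body": {
  "targets": [
    {"x": -4, "y": -7, "z": -5, "ax": 0, "ay": 0.1, "az": 0, "claw": 1},
    {"x": -29.4, "y": -8.2, "z": -42.9, "ax": 0, "ay": 0.78, "az": 0, "claw": 1},
    {"x": -29.4, "y": -8.2, "z": -42.9, "ax": 0, "ay": 0.78, "az": 0, "claw": 1},
    {"x": -29.4, "y": -8.2, "z": -42.9, "ax": 0, "ay": 0.78, "az": 0, "claw": 1},
    {"x": -29.4, "y": -8.2, "z": -42.9, "ax": 0, "ay": 0.78, "az": 0, "claw": 1},
    {"x": -29.4, "y": -8.2, "z": -42.9, "ax": 0, "ay": 0.78, "az": 0, "claw": 1},
    {"x": -29.4, "y": -8.2, "z": -42.9, "ax": 0, "ay": 0.78, "az": 0, "claw": 1},
    {"x": -29.4, "y": -8.2, "z": -42.9, "ax": 0, "ay": 0.78, "az": 0, "claw": 1},
    {"x": -29.4, "y": -8.2, "z": -42.9, "ax": 0, "ay": 0.78, "az": 0, "claw": 1},
    {"x": -29.4, "y": -8.2, "z": -42.9, "ax": 0, "ay": 0.78, "az": 0, "claw": 1}
  ]
}}

```text
time_s: 1.9
tool_pos: [0.5408, 0.1377, 0.3305]
eef_rot: [0.697, 0.122, -0.122, -0.696]
force: [0.1, 1.8, -0.2]
grip_width: 0.0854
```

```bash
python3 - <<'E'
from h import *
import pickle
p=snap('wrist','w1.png');pickle.dump(p,open('w1.pkl','wb'))
print(robot.get_obs()['tool_pos'],p['cam_to_world'])
E
```

```text
[0.53994364 0.13915236 0.33031805] [[ 9.40503970e-01  3.22493386e-01  1.07006068e-01  5.12279387e-01]
 [ 3.39782259e-01 -8.93153567e-01 -2.94660351e-01  2.12913785e-01]
 [ 5.46837540e-04  3.13487993e-01 -9.49592007e-01  4.55656608e-01]
 [ 0.00000000e+00  0.00000000e+00  0.00000000e+00  1.00000000e+00]]
```

View pics/w1.png

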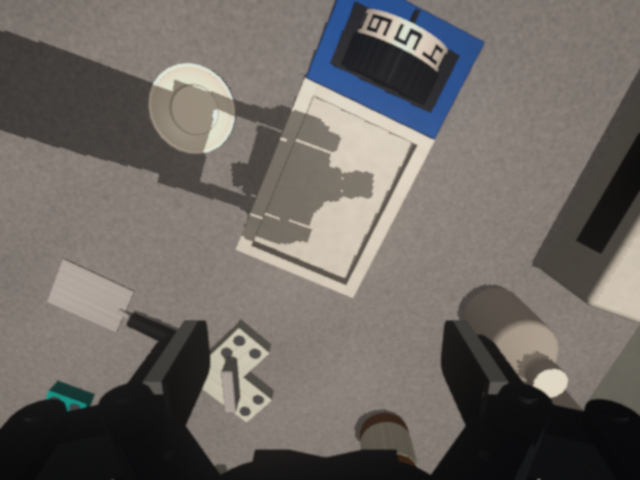

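The picture shows the heater, with its well mouth corners near (315,97), (415,145), (347,280) and (250,243). The wheel is at (400,60) with digit 5 at the top. One block is at (240,370). I fit the heater pose next.

```bash
cat > fit.py <<'E'
from h import *
import pickle
np.set_printoptions(precision=4,suppress=True)
def proj(p,W):
    W=np.atleast_2d(W); M=np.linalg.inv(p['cam_to_world']); c=(M[:3,:3]@W.T).T+M[:3,3]; q=(p['K']@c.T).T; return q[:,:2]/q[:,2:]
def rect(x,cx,cy,w,h,z):
    c,s=np.cos(x[2]),np.sin(x[2]); 
    q=np.array([(cx-w/2,cy-h/2),(cx+w/2,cy-h/2),(cx+w/2,cy+h/2),(cx-w/2,cy+h/2)])
    return np.column_stack([x[0]+c*q[:,0]-s*q[:,1],x[1]+s*q[:,0]+c*q[:,1],np.full(4,z)])
def fitH(p,box):
    P=cloud(p,box,0); z=P[:,2]
    rim=P[(z>.069)&(z<.077)][:,:2]; fl=P[(z>.05)&(z<.06)][:,:2]; be=P[abs(z)<.006][:,:2]
    def cost(x):
        c,s=np.cos(x[2]),np.sin(x[2]);R=np.array([[c,-s],[s,c]]); w=x[3]
        rb=lambda q,cx,cy,a,b:np.minimum(a-abs(q[:,0]-cx),b-abs(q[:,1]-cy))
        f=lambda v:np.tanh(np.maximum(-v,0)/.003).sum()
        r=(rim-x[:2])@R; g=(fl-x[:2])@R; b=(be-x[:2])@R
        return f(rb(r,0,0,.065,.135))+f(-rb(r,0,w,.0525,.0775))+f(rb(g,0,w,.0525,.0775))+f(-rb(b,0,0,.065,.135))
    x0=np.array([.551,.183,-.075,-.0475]); 
    for k in range(3):
        sx=np.vstack([x0]+[x0+d for d in np.diag([.005,.005,.03,.005])])
        r=minimize(cost,x0,method='Nelder-Mead',options=dict(initial_simplex=sx,xatol=1e-5,fatol=1e-3,maxiter=2000)); x0=r.x
    return r.x,r.fun,(len(rim),len(fl),len(be))
E
python3 - <<'E'
from fit import *
p=pickle.load(open('w1.pkl','rb'))
x,f,n=fitH(p,(140,0,520,310)); print(x,f,n)
P=cloud(p,(270,120,400,270),0);print(np.median(P[(P[:,2]>.05)&(P[:,2]<.06)][:,2]))
im=p['image'][:,:,::-1].copy()
for r in (rect(x,0,0,.13,.27,.073),rect(x,0,x[3],.105,.155,.073),rect(x,0,x[3],.105,.155,.055)):
    cv2.polylines(im,[np.round(proj(p,r)).astype(int)],True,(0,0,255),1)
im2=cv2.resize(im[0:310,200:520],None,fx=2,fy=1.9) if 0 else cv2.resize(im[0:310,200:520],None,fx=1.9,fy=1.9)
cv2.imwrite('pics/w1o.png',im2)
P=cloud(p,(320,0,480,130),0); Q=P[P[:,2]>.085]
c,s=np.cos(x[2]),np.sin(x[2]); q=(Q[:,:2]-x[:2])@np.array([[c,-s],[s,c]]); print('wheel local',np.percentile(q,[1,50,99],axis=0),Q[:,2].max())
E
```

```text
[ 0.548   0.1856 -0.0766 -0.0451] 108.04532468200432 (17128, 16535, 72011)
0.054543385510654185
wheel local [[-0.0322  0.0648]
 [-0.002   0.0879]
 [ 0.0314  0.1123]] 0.10176127537603474
```

View pics/w1o.png

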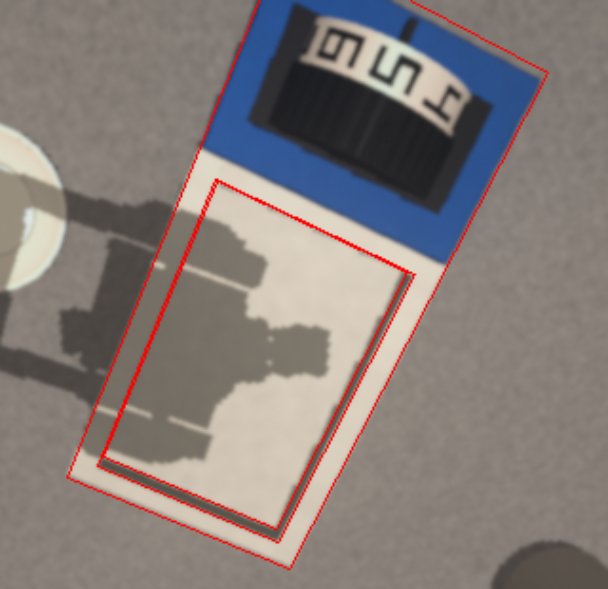

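```bash
python3 - <<'E'
from fit import *
p=pickle.load(open('w1.pkl','rb'))
P=cloud(p,(195,315,275,425),0); 
print(plan((.515,-.1325,.2),.351))
E
```

```text
(array([-11.65,  13.02, -24.67]), array([-0.   , -0.001, -0.   ]))
```

{"method": "move_arm", "body": {
  "targets": [
    {"x": -11.7, "y": 13, "z": -24.7, "ax": 0, "ay": 0, "az": 0, "claw": 1},
    {"x": -11.7, "y": 13, "z": -24.7, "ax": 0, "ay": 0, "az": 0, "claw": 1},
    {"x": -11.7, "y": 13, "z": -24.7, "ax": 0, "ay": 0, "az": 0, "claw": 1},
    {"x": -11.7, "y": 13, "z": -24.7, "ax": 0, "ay": 0, "az": 0, "claw": 1},
    {"x": -11.7, "y": 13, "z": -24.7, "ax": 0, "ay": 0, "az": 0, "claw": 1},
    {"x": -11.7, "y": 13, "z": -24.7, "ax": 0, "ay": 0, "az": 0, "claw": 1},
    {"x": -11.7, "y": 13, "z": -24.7, "ax": 0, "ay": 0, "az": 0, "claw": 1}
  ]
}}

```text
time_s: 2.82
tool_pos: [0.5149, -0.1317, 0.2005]
eef_rot: [-0.696, -0.124, 0.123, 0.696]
force: [-0.2, -0.8, 1.0]
grip_width: 0.0854
```

```bash
cat >> fit.py <<'E'
def look(f,th0=None):
    p=snap('wrist',f); 
    im=p['image'][:,:,::-1].copy(); res=[]
    for r in robot.cut_out(p,'block_a')[:4]:
        P=cloud(p,r['box'],15); z=P[:,2]; 
        try: x=fitL(P)
        except Exception as e: print(e); continue
        q=x[0]; print(round(r['confidence'],2),[int(v) for v in r['box']],x)
        c,s=np.cos(q[2]),np.sin(q[2]); W=np.column_stack([q[0]+c*L[:,0]-s*L[:,1],q[1]+s*L[:,0]+c*L[:,1],np.full(6,.02)])
        cv2.polylines(im,[np.round(proj(p,W)).astype(int)],True,(0,0,255),1)
        d=np.array([-s-c,c-s])/2**.5; e=np.array([-d[1],d[0]])
        B=np.array([[*(q[:2]+.03*i*d+.007*j*e),.05] for i,j in((1,1),(1,-1),(-1,-1),(-1,1))])
        cv2.polylines(im,[np.round(proj(p,B)).astype(int)],True,(255,0,255),1)
    cv2.imwrite('pics/'+f,im); return p
E
python3 -c "
from fit import *
look('w2.png')"
```

```text
0.9 [1, 234, 131, 379] (array([ 0.3293, -0.2921, -0.1029]), np.float64(0.11354069888697955), (7470, 13930, 2382), array([ 0.3665, -0.2479]), np.float64(0.852984799535092))
0.8 [247, 120, 388, 296] (array([ 0.5125, -0.1298, -0.4338]), np.float64(0.032667279090597454), (11588, 21352, 1624), array([ 0.5119, -0.1282]), np.float64(-1.2240430641773052))
0.59 [191, 378, 305, 474] (array([ 0.4809, -0.1392, -1.5393]), np.float64(0.4587806493241027), (4931, 4582, 6112), array([ 0.4918, -0.1603]), np.float64(1.6618911163735457))
```

View pics/w2.png

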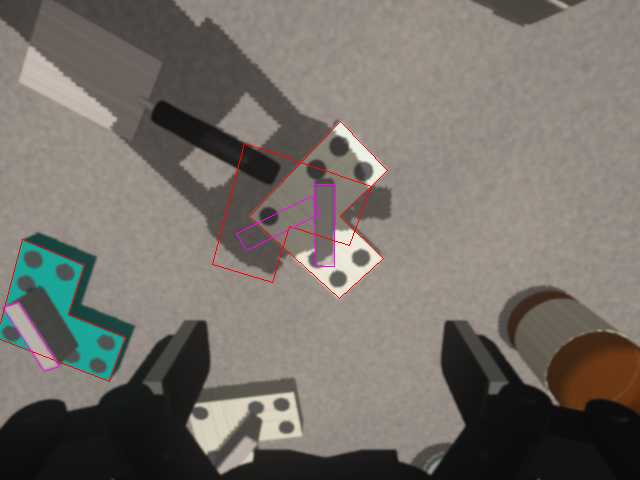

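```bash
python3 - <<'E'
from h import *
print(plan((.5125,-.1298,.041),.3516))
E
```

```text
(array([-0.22, 16.01,  0.26]), array([0.   , 0.   , 0.001]))
```

{"method": "move_arm", "body": {
  "targets": [
    {"x": -0.2, "y": 6, "z": 0.3, "ax": 0, "ay": 0, "az": 0, "claw": 0.5},
    {"x": -0.2, "y": 11, "z": 0.3, "ax": 0, "ay": 0, "az": 0, "claw": 0.5},
    {"x": -0.2, "y": 14, "z": 0.3, "ax": 0, "ay": 0, "az": 0, "claw": 0.5},
    {"x": -0.2, "y": 15.9, "z": 0.3, "ax": 0, "ay": 0, "az": 0, "claw": 0.5},
    {"x": -0.2, "y": 15.9, "z": 0.3, "ax": 0, "ay": 0, "az": 0, "claw": 0.4}
  ]
}}

```text
time_s: 3.55
tool_pos: [0.5124, -0.1285, 0.0416]
eef_rot: [-0.696, -0.124, 0.124, 0.696]
force: [-0.3, 0.3, 0.5]
grip_width: 0.0343
```

```bash
python3 - <<'E'
from h import *
p=snap('wrist','w3.png');print(robot.get_obs()['tool_pos'],robot.get_obs()['force'])
E
```

```text
[ 0.51325857 -0.12911431  0.04280504] [-0.44860778 -0.51243051  0.47190481]
```

View pics/w3.png

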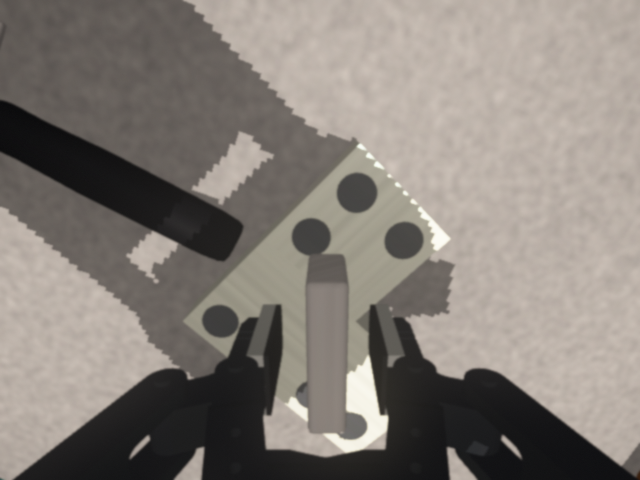

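The bar stands between the pads, centred at column 327.

{"method": "move_arm", "body": {
  "targets": [
    {"x": 0, "y": 0, "z": 0, "ax": 0, "ay": 0, "az": 0, "claw": 0},
    {"x": 0, "y": 0, "z": 0, "ax": 0, "ay": 0, "az": 0, "claw": 0},
    {"x": 0, "y": 0, "z": 0, "ax": 0, "ay": 0, "az": 0, "claw": 0},
    {"x": 0, "y": 0, "z": 0, "ax": 0, "ay": 0, "az": 0, "claw": 0}
  ]
}}

```text
time_s: 4.1
tool_pos: [0.5147, -0.1296, 0.0448]
eef_rot: [0.697, 0.126, -0.122, -0.695]
force: [-0.7, 1.0, 6.4]
grip_width: 0.0129
```

```bash
python3 - <<'E'
from h import *
o=robot.get_obs();print(o['tool_pos'],o['grip_width'],yaw())
# offset of block origin along bar dir relative TCP
E
```

```text
[ 0.51473778 -0.12960726  0.04476348] 0.012858251610543093 0.3529970652559306
```

```bash
cat >> fit.py <<'E'
H=[.548,.1856,-.0766,-.0451]
def loc(x,y,H=H):
    c,s=np.cos(H[2]),np.sin(H[2]); y=y+H[3]
    return np.array([H[0]+c*x-s*y,H[1]+s*x+c*y])
E
python3 - <<'E'
from fit import *
t=loc(.0093,-.0345);print(t)
print(plan((*t,.20),2.2796), robot.get_obs()['force'])
E
```

```text
[0.5512 0.1055]
(array([ 11.62, -15.54,  20.75]), array([ 0.007, -1.927, -0.   ])) [-0.6529  1.0094  6.4023]
```

{"method": "move_arm", "body": {
  "targets": [
    {"x": 0, "y": -3, "z": 0, "ax": 0, "ay": 0, "az": 0, "claw": 0},
    {"x": 0, "y": -9, "z": 0, "ax": 0, "ay": 0, "az": 0, "claw": 0},
    {"x": 0, "y": -15.5, "z": 0, "ax": 0, "ay": 0, "az": 0, "claw": 0},
    {"x": 2, "y": -15.5, "z": 3, "ax": 0, "ay": -0.17, "az": 0, "claw": 0},
    {"x": 4, "y": -15.5, "z": 7, "ax": 0, "ay": -0.34, "az": 0, "claw": 0},
    {"x": 6, "y": -15.5, "z": 11, "ax": 0, "ay": -0.51, "az": 0, "claw": 0},
    {"x": 8, "y": -15.5, "z": 15, "ax": 0, "ay": -0.68, "az": 0, "claw": 0},
    {"x": 10, "y": -15.5, "z": 18, "ax": 0, "ay": -0.85, "az": 0, "claw": 0},
    {"x": 11.6, "y": -15.5, "z": 20.7, "ax": 0, "ay": -1.02, "az": 0, "claw": 0},
    {"x": 11.6, "y": -15.5, "z": 20.7, "ax": 0, "ay": -1.19, "az": 0, "claw": 0}
  ]
}}

```text
time_s: 5.35
tool_pos: [0.5501, 0.107, 0.1982]
eef_rot: [0.506, 0.496, -0.495, -0.504]
force: [-0.2, -1.0, -5.8]
grip_width: 0.0127
```

```bash
python3 - <<'E'
from fit import *
t=loc(.0093,-.0345)
print(plan((*t,.20),2.2796), robot.get_obs()['force'],robot.get_obs()['q'])
p=snap('wrist','w4.png')
E
```

```text
(array([-0.14, -0.18, -0.11]), array([ 0.002, -0.728, -0.002])) [-0.2057 -1.0269 -5.7988] [-0.0097  0.0865  1.8325 -0.0012  1.2196 -1.5609]
```

View pics/w4.png

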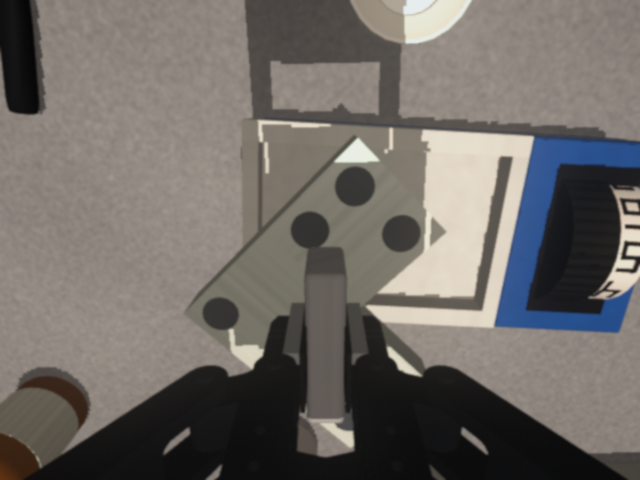

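The block is held and turning above the well, and the heater's layout matches the fit. I finish the turn and come lower for a check.

{"method": "move_arm", "body": {
  "targets": [
    {"x": -0.1, "y": 0, "z": -0.1, "ax": 0, "ay": -0.17, "az": 0, "claw": 0},
    {"x": -0.1, "y": 0, "z": -0.1, "ax": 0, "ay": -0.34, "az": 0, "claw": 0},
    {"x": -0.1, "y": 2, "z": -0.1, "ax": 0, "ay": -0.51, "az": 0, "claw": 0},
    {"x": -0.1, "y": 4, "z": -0.1, "ax": 0, "ay": -0.68, "az": 0, "claw": 0},
    {"x": -0.1, "y": 6, "z": -0.1, "ax": 0, "ay": -0.728, "az": 0, "claw": 0},
    {"x": -0.1, "y": 6.3, "z": -0.1, "ax": 0, "ay": -0.728, "az": 0, "claw": 0},
    {"x": -0.1, "y": 6.3, "z": -0.1, "ax": 0, "ay": -0.728, "az": 0, "claw": 0}
  ]
}}

```text
time_s: 6.28
tool_pos: [0.551, 0.1048, 0.1352]
eef_rot: [-0.296, -0.642, 0.643, 0.294]
force: [0.4, -0.0, -5.9]
grip_width: 0.013
```

```bash
cat >> fit.py <<'E'
def lpoly(x,y,th,z):
    c,s=np.cos(th),np.sin(th); return np.column_stack([x+c*L[:,0]-s*L[:,1],y+s*L[:,0]+c*L[:,1],np.full(6,z)])
def over(p,f,dz,tcp=None):
    """draw well mouth and the held block's predicted faces"""
    o=robot.get_obs(); t=o['tool_pos']; th=yaw()-np.pi/4
    im=p['image'][:,:,::-1].copy()
    for r,c in ((rect(H,0,H[3],.105,.155,.073),(0,0,255)),(rect(H,0,H[3],.105,.155,.055),(0,128,255)),(lpoly(t[0],t[1],th,t[2]-dz+.02),(0,255,0)),(lpoly(t[0],t[1],th,t[2]-dz),(255,0,0))):
        cv2.polylines(im,[np.round(proj(p,r)).astype(int)],True,c,1)
    cv2.imwrite('pics/'+f,im)
E
python3 - <<'E'
from fit import *
t=loc(.0093,-.0345)
print(plan((*t,.13),2.2796), robot.get_obs()['tool_pos'],robot.get_obs()['q'])
p=robot.camera('wrist'); over(p,'w5.png',.0448)
p=snap('top','t5.png')
cv2.imwrite('pics/t5.png',cv2.resize(p['image'][190:300,150:310],None,fx=4,fy=4)[:,:,::-1])
E
```

```text
(array([ 0.04,  0.52, -0.06]), array([ 0.001,  0.   , -0.003])) [0.551  0.1048 0.1352] [-0.0134  0.1693  1.8679 -0.0018  1.102  -2.2927]
```

View pics/w5.png

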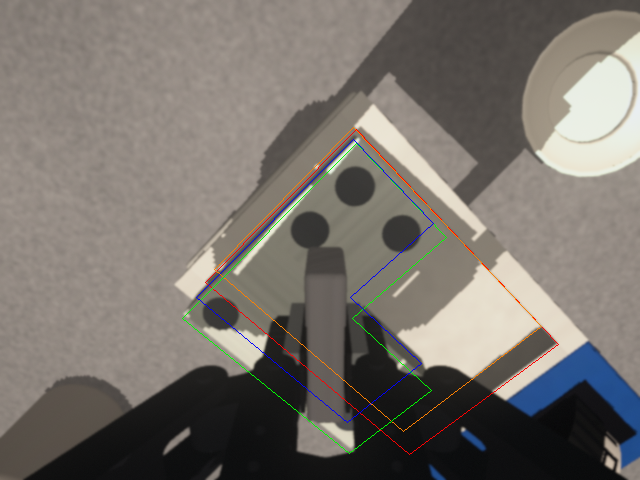

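View pics/t5.png

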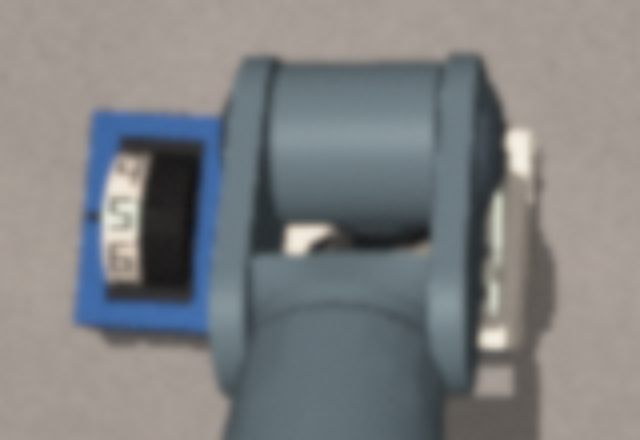

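```bash
python3 - <<'E'
from h import *
im=cv2.imread('pics/w5.png'); cv2.imwrite('pics/w5z.png',cv2.resize(im[90:390,170:570],None,fx=2,fy=2,interpolation=cv2.INTER_CUBIC))
E
```

```text
(no output)
```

View pics/w5z.png

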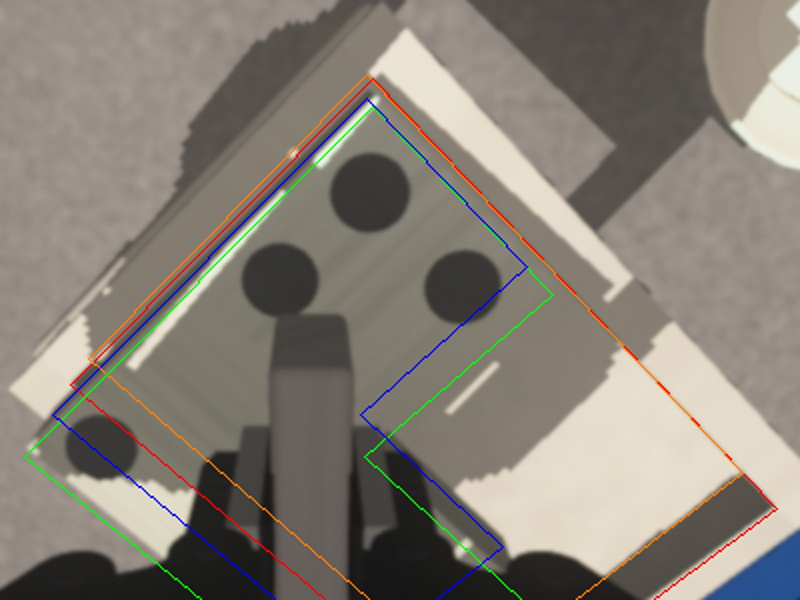

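{"method": "move_arm", "body": {
  "targets": [
    {"x": 0.05, "y": 0.8, "z": -0.05, "ax": 0, "ay": 0, "az": 0, "claw": 0},
    {"x": 0.05, "y": 1.4, "z": -0.05, "ax": 0, "ay": 0, "az": 0, "claw": 0},
    {"x": 0.05, "y": 1.8, "z": -0.05, "ax": 0, "ay": 0, "az": 0, "claw": 0},
    {"x": 0.05, "y": 2.2, "z": -0.05, "ax": 0, "ay": 0, "az": 0, "claw": 0},
    {"x": 0.05, "y": 2.4, "z": -0.05, "ax": 0, "ay": 0, "az": 0, "claw": 0}
  ]
}}

```text
time_s: 7.0
tool_pos: [0.5518, 0.1055, 0.1118]
eef_rot: [0.297, 0.643, -0.643, -0.294]
force: [-0.0, -0.0, -5.7]
grip_width: 0.0127
```

```bash
python3 - <<'E'
from fit import *
t=loc(.0093,-.0345)
o=robot.get_obs();print(plan((*t,.10),2.2796), o['tool_pos'],o['force'],o['ft_torque'])
p=robot.camera('wrist'); over(p,'w6.png',.0448)
E
```

```text
(array([0.04, 1.18, 0.05]), array([ 0.002,  0.001, -0.004])) [0.5518 0.1055 0.1118] [-0.0232 -0.043  -5.7133] [-0.0463 -0.0037  0.0348]
```

View pics/w6.png

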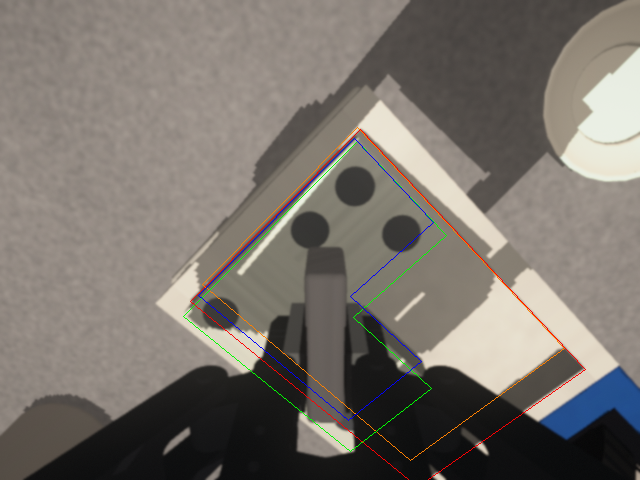

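No contact, and the underside is about 6 mm below the rim. I continue to the floor.

{"method": "move_arm", "body": {
  "targets": [
    {"x": 0, "y": 0.4, "z": 0, "ax": 0, "ay": 0, "az": 0, "claw": 0},
    {"x": 0, "y": 0.7, "z": 0, "ax": 0, "ay": 0, "az": 0, "claw": 0},
    {"x": 0, "y": 1.0, "z": 0, "ax": 0, "ay": 0, "az": 0, "claw": 0},
    {"x": 0, "y": 1.2, "z": 0, "ax": 0, "ay": 0, "az": 0, "claw": 0},
    {"x": 0, "y": 1.3, "z": 0, "ax": 0, "ay": 0, "az": 0, "claw": 0}
  ]
}}

```text
time_s: 7.68
tool_pos: [0.552, 0.1054, 0.0997]
eef_rot: [-0.296, -0.643, 0.643, 0.294]
force: [-6.8, -2.3, 8.7]
grip_width: 0.0126
```

{"method": "move_arm", "body": {
  "targets": [
    {"x": 0, "y": 0, "z": 0, "ax": 0, "ay": 0, "az": 0, "claw": 0.1},
    {"x": 0, "y": 0, "z": 0, "ax": 0, "ay": 0, "az": 0, "claw": 0.35},
    {"x": 0, "y": 0, "z": 0, "ax": 0, "ay": 0, "az": 0, "claw": 0.5},
    {"x": 0, "y": 0, "z": 0, "ax": 0, "ay": 0, "az": 0, "claw": 0.5},
    {"x": 0, "y": -2, "z": 0, "ax": 0, "ay": 0, "az": 0, "claw": 0.5},
    {"x": 0, "y": -6, "z": 0, "ax": 0, "ay": 0, "az": 0, "claw": 0.5},
    {"x": 0, "y": -11, "z": 0, "ax": 0, "ay": 0, "az": 0, "claw": 0.5},
    {"x": 0, "y": -11, "z": 0, "ax": 0, "ay": 0, "az": 0, "claw": 1}
  ]
}}

```text
time_s: 8.68
tool_pos: [0.5549, 0.1057, 0.2167]
eef_rot: [0.3, 0.644, -0.641, -0.29]
force: [-0.2, -0.8, 0.0]
grip_width: 0.0593
```

```bash
python3 - <<'E'
from fit import *
p=robot.camera('wrist')
im=p['image'][:,:,::-1].copy()
P=cloud(p,(100,80,560,470),0); 
w=loc(0,0); c,s=np.cos(H[2]),np.sin(H[2]); q=(P[:,:2]-w)@np.array([[c,-s],[s,c]])
m=(abs(q[:,0])<.055)&(abs(q[:,1])<.08)&(P[:,2]<.12)
f=fitL(P[m],z0=.055); print(f)
x=f[0]; print('local',(x[:2]-w)@np.array([[c,-s],[s,c]]),x[2]-H[2])
for r,cc in ((rect(H,0,H[3],.105,.155,.073),(0,0,255)),(lpoly(x[0],x[1],x[2],.075),(0,255,0))): cv2.polylines(im,[np.round(proj(p,r)).astype(int)],True,cc,1)
cv2.imwrite('pics/w7.png',im)
top=P[m&(abs(P[:,2]-.075)<.008)]; i=insideL((top[:,:2]-x[:2])@np.array([[np.cos(x[2]),-np.sin(x[2])],[np.sin(x[2]),np.cos(x[2])]]))>.006
t=top[i]; A=np.column_stack([t[:,:2]-x[:2],np.ones(len(t))]); print('plane',np.linalg.lstsq(A,t[:,2],rcond=None)[0],len(t))
print(plan((.5134,-.3603,.2),-.2957))
E
```

```text
(array([0.5518, 0.1035, 1.4969]), np.float64(0.06839388614597194), (16240, 13109, 2100), array([0.5493, 0.1032]), np.float64(0.7056411841059811))
local [ 0.01   -0.0365] 1.5735416085912926
plane [-0.0013 -0.0001  0.0746] 8602
(array([-32.71,   1.42,  33.42]), array([0.013, 2.577, 0.005]))
```

View pics/w7.png

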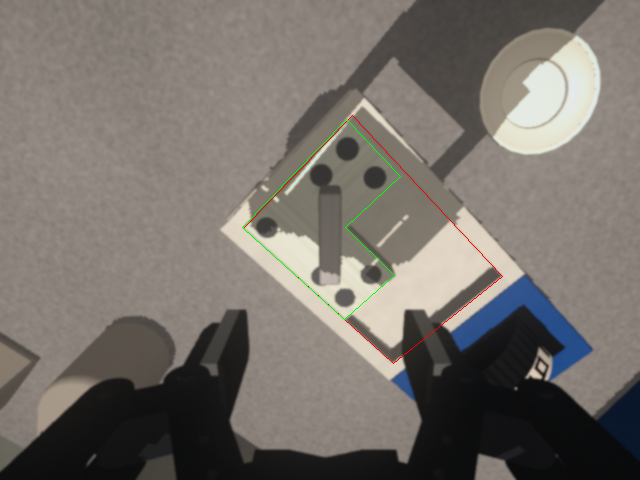

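{"method": "move_arm", "body": {
  "targets": [
    {"x": -4, "y": -1, "z": 4, "ax": 0, "ay": 0.18, "az": 0, "claw": 1},
    {"x": -8, "y": -1, "z": 8, "ax": 0, "ay": 0.36, "az": 0, "claw": 1},
    {"x": -12, "y": -1, "z": 12, "ax": 0, "ay": 0.54, "az": 0, "claw": 1},
    {"x": -16, "y": -1, "z": 16, "ax": 0, "ay": 0.72, "az": 0, "claw": 1},
    {"x": -20, "y": -1, "z": 20, "ax": 0, "ay": 0.9, "az": 0, "claw": 1},
    {"x": -24, "y": -1, "z": 24, "ax": 0, "ay": 1.08, "az": 0, "claw": 1},
    {"x": -28, "y": -1, "z": 28, "ax": 0, "ay": 1.26, "az": 0, "claw": 1},
    {"x": -32, "y": -1, "z": 32, "ax": 0, "ay": 1.44, "az": 0, "claw": 1},
    {"x": -32.7, "y": -1, "z": 33.4, "ax": 0, "ay": 1.62, "az": 0, "claw": 1},
    {"x": -32.7, "y": -1, "z": 33.4, "ax": 0, "ay": 1.8, "az": 0, "claw": 1}
  ]
}}

```text
time_s: 9.98
tool_pos: [0.512, -0.3612, 0.2229]
eef_rot: [0.688, 0.168, -0.163, -0.687]
force: [-0.8, 0.1, -0.7]
grip_width: 0.0855
```

```bash
python3 - <<'E'
from fit import *
print(plan((.5134,-.3603,.2),-.2957))
E
```

```text
(array([0.15, 2.29, 0.03]), array([0.001, 0.768, 0.008]))
```

{"method": "move_arm", "body": {
  "targets": [
    {"x": 0.1, "y": 2.3, "z": 0, "ax": 0, "ay": 0.18, "az": 0, "claw": 1},
    {"x": 0.1, "y": 2.3, "z": 0, "ax": 0, "ay": 0.36, "az": 0, "claw": 1},
    {"x": 0.1, "y": 2.3, "z": 0, "ax": 0, "ay": 0.54, "az": 0, "claw": 1},
    {"x": 0.1, "y": 2.3, "z": 0, "ax": 0, "ay": 0.72, "az": 0, "claw": 1},
    {"x": 0.1, "y": 2.3, "z": 0, "ax": 0, "ay": 0.768, "az": 0, "claw": 1},
    {"x": 0.1, "y": 2.3, "z": 0, "ax": 0, "ay": 0.768, "az": 0, "claw": 1}
  ]
}}

```text
time_s: 10.72
tool_pos: [0.5127, -0.3603, 0.1989]
eef_rot: [-0.699, 0.101, -0.106, 0.7]
force: [0.8, -0.0, 0.2]
grip_width: 0.0852
```

```bash
python3 - <<'E'
from fit import *
look('w8.png'); print(plan((.5134,-.3603,.041),-.2957))
E
```

```text
0.93 [1, 128, 166, 262] (array([ 0.3294, -0.2923, -0.1034]), np.float64(0.0023530862052896103), (10000, 15975, 2096), array([ 0.3313, -0.2918]), np.float64(-0.8918634896326341))
0.89 [246, 120, 385, 295] (array([ 0.5107, -0.3579, -1.0818]), np.float64(9.206386459074745e-05), (10533, 22354, 1642), array([ 0.5112, -0.3564]), np.float64(-1.8688912774247006))
0.57 [189, 398, 250, 471] (array([ 0.4879, -0.3435, -2.0413]), np.float64(0.16208973822365422), (1255, 3815, 3333), array([ 0.4876, -0.3426]), np.float64(0.40600948062451464))
(array([-0.06, 15.82, -0.01]), array([-0.003,  0.001,  0.007]))
```

View pics/w8.png

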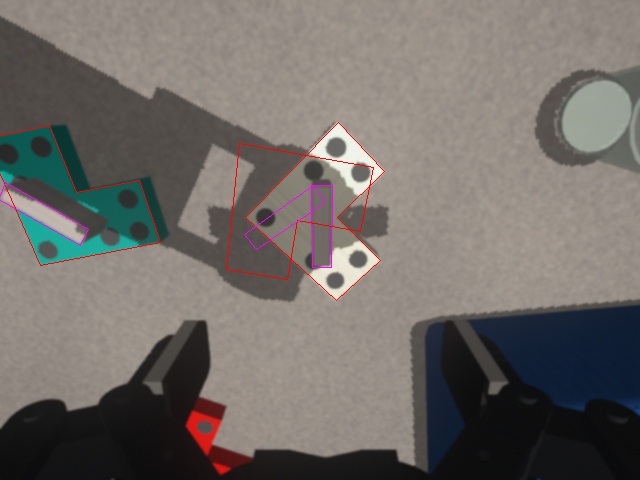

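```bash
python3 - <<'E'
from fit import *
print(plan((.5115,-.3583,.044),-.2964))
E
```

```text
(array([-0.3 , 15.52,  0.13]), array([-0.003,  0.002,  0.007]))
```

{"method": "move_arm", "body": {
  "targets": [
    {"x": -0.3, "y": 6, "z": 0.1, "ax": 0, "ay": 0, "az": 0, "claw": 0.5},
    {"x": -0.3, "y": 11, "z": 0.1, "ax": 0, "ay": 0, "az": 0, "claw": 0.5},
    {"x": -0.3, "y": 14, "z": 0.1, "ax": 0, "ay": 0, "az": 0, "claw": 0.5},
    {"x": -0.3, "y": 15.5, "z": 0.1, "ax": 0, "ay": 0, "az": 0, "claw": 0.4},
    {"x": -0.3, "y": 15.5, "z": 0.1, "ax": 0, "ay": 0, "az": 0, "claw": 0.4},
    {"x": -0.3, "y": 15.5, "z": 0.1, "ax": 0, "ay": 0, "az": 0, "claw": 0},
    {"x": -0.3, "y": 15.5, "z": 0.1, "ax": 0, "ay": 0, "az": 0, "claw": 0},
    {"x": -0.3, "y": 15.5, "z": 0.1, "ax": 0, "ay": 0, "az": 0, "claw": 0},
    {"x": -0.3, "y": 15.5, "z": 0.1, "ax": 0, "ay": 0, "az": 0, "claw": 0}
  ]
}}

```text
time_s: 11.95
tool_pos: [0.5125, -0.3596, 0.0462]
eef_rot: [0.7, -0.1, 0.107, -0.699]
force: [-0.1, 0.1, 6.7]
grip_width: 0.0127
```

```bash
python3 - <<'E'
from fit import *
o=robot.get_obs();print(o['tool_pos'],o['force'],yaw())
t=loc(-.0095,.035);print(t,plan((*t,.20),-1.6474+np.pi/4))
p=snap('wrist','w9.png')
E
```

```text
[ 0.5125 -0.3596  0.0462] [-0.1398  0.0533  6.6556] -0.29451725605152473
[0.5378 0.1763] (array([-12.98, -15.45,  52.03]), array([-0.004,  0.567,  0.009]))
```

View pics/w9.png

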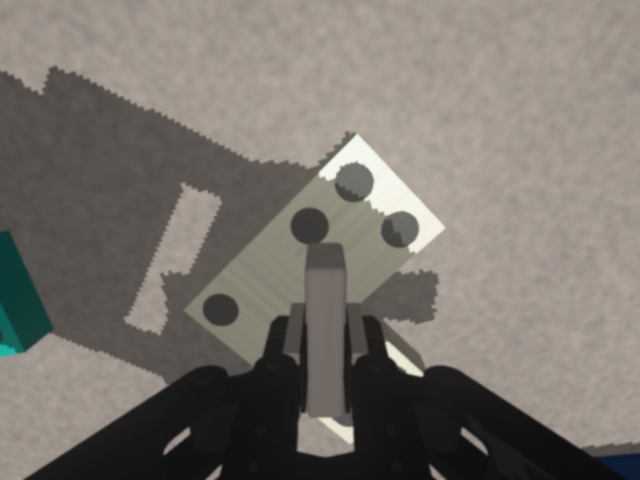

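{"method": "move_arm", "body": {
  "targets": [
    {"x": 0, "y": -3, "z": 0, "ax": 0, "ay": 0, "az": 0, "claw": 0},
    {"x": 0, "y": -9, "z": 0, "ax": 0, "ay": 0, "az": 0, "claw": 0},
    {"x": -0.5, "y": -15, "z": 2, "ax": 0, "ay": 0, "az": 0, "claw": 0},
    {"x": -2, "y": -16, "z": 7, "ax": 0, "ay": 0.1, "az": 0, "claw": 0},
    {"x": -3.3, "y": -16, "z": 13, "ax": 0, "ay": 0.2, "az": 0, "claw": 0},
    {"x": -4.8, "y": -16, "z": 19, "ax": 0, "ay": 0.3, "az": 0, "claw": 0},
    {"x": -6.3, "y": -16, "z": 25, "ax": 0, "ay": 0.4, "az": 0, "claw": 0},
    {"x": -7.8, "y": -16, "z": 31, "ax": 0, "ay": 0.5, "az": 0, "claw": 0},
    {"x": -9.3, "y": -16, "z": 37, "ax": 0, "ay": 0.567, "az": 0, "claw": 0},
    {"x": -10.8, "y": -16, "z": 43, "ax": 0, "ay": 0.567, "az": 0, "claw": 0}
  ]
}}

```text
time_s: 13.25
tool_pos: [0.5312, 0.0856, 0.2046]
eef_rot: [-0.642, 0.293, -0.298, 0.643]
force: [0.1, 0.1, -4.0]
grip_width: 0.0126
```

```bash
python3 - <<'E'
from fit import *
t=loc(-.0095,.035);print(t,plan((*t,.145),-1.6474+np.pi/4),robot.get_obs()['force'])
E
```

```text
[0.5378 0.1763] (array([-6.5 ,  5.95,  6.37]), array([-0.005, -0.   ,  0.007])) [ 0.1162  0.1357 -3.9685]
```

{"method": "move_arm", "body": {
  "targets": [
    {"x": -3, "y": 0, "z": 3, "ax": -0.005, "ay": 0, "az": 0.007, "claw": 0},
    {"x": -6.5, "y": 0, "z": 6.4, "ax": -0.005, "ay": 0, "az": 0.007, "claw": 0},
    {"x": -6.5, "y": 0, "z": 6.4, "ax": -0.005, "ay": 0, "az": 0.007, "claw": 0},
    {"x": -6.5, "y": 3, "z": 6.4, "ax": -0.005, "ay": 0, "az": 0.007, "claw": 0},
    {"x": -6.5, "y": 5.9, "z": 6.4, "ax": -0.005, "ay": 0, "az": 0.007, "claw": 0},
    {"x": -6.5, "y": 5.9, "z": 6.4, "ax": -0.005, "ay": 0, "az": 0.007, "claw": 0},
    {"x": -6.5, "y": 5.9, "z": 6.4, "ax": -0.005, "ay": 0, "az": 0.007, "claw": 0}
  ]
}}

```text
time_s: 14.12
tool_pos: [0.5384, 0.176, 0.1463]
eef_rot: [-0.642, 0.295, -0.296, 0.643]
force: [0.1, 0.2, -3.8]
grip_width: 0.0128
```

```bash
python3 - <<'E'
from fit import *
t=loc(-.0095,.035);print(t,plan((*t,.12),-1.6474+np.pi/4),robot.get_obs()['force'],robot.get_obs()['tool_pos'])
p=robot.camera('wrist'); over(p,'w10.png',.0462)
im=cv2.imread('pics/w10.png'); cv2.imwrite('pics/w10.png',cv2.resize(im[60:460,130:590],None,fx=1.5,fy=1.5,interpolation=cv2.INTER_CUBIC))
E
```

```text
[0.5378 0.1763] (array([-0.06,  2.63, -0.04]), array([-0.001, -0.001,  0.   ])) [ 0.1417  0.2335 -3.8333] [0.5384 0.176  0.1463]
```

View pics/w10.png

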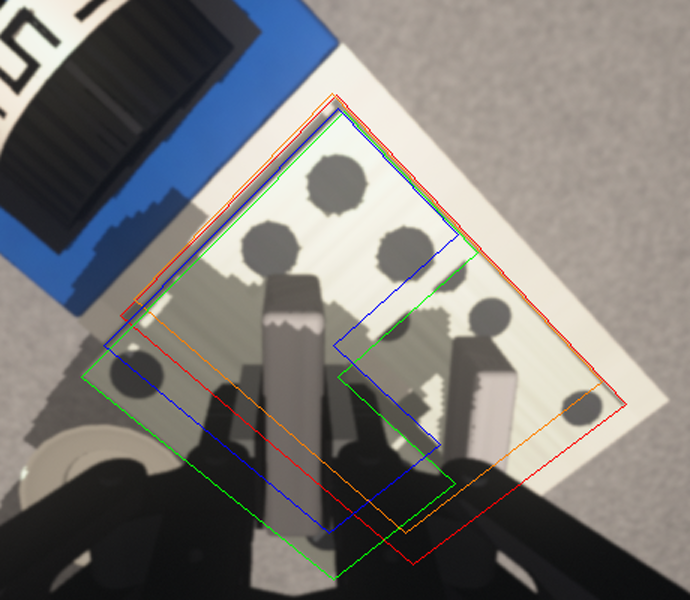

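```bash
python3 - <<'E'
from fit import *
t=loc(-.0087,.034);print(t,plan((*t,.116),-1.6474+np.pi/4))
w=loc(0,0);c,s=np.cos(H[2]),np.sin(H[2]);print((np.array([.552,.1054])-w)@np.array([[c,-s],[s,c]]))
E
```

```text
[0.5385 0.1752] (array([ 0.04,  3.1 , -0.11]), array([-0.002, -0.001,  0.001]))
[ 0.0101 -0.0346]
```

{"method": "move_arm", "body": {
  "targets": [
    {"x": 0.05, "y": 0.8, "z": -0.1, "ax": 0, "ay": 0, "az": 0, "claw": 0},
    {"x": 0.05, "y": 1.6, "z": -0.1, "ax": 0, "ay": 0, "az": 0, "claw": 0},
    {"x": 0.05, "y": 2.0, "z": -0.1, "ax": 0, "ay": 0, "az": 0, "claw": 0},
    {"x": 0.05, "y": 2.3, "z": -0.1, "ax": 0, "ay": 0, "az": 0, "claw": 0},
    {"x": 0.05, "y": 2.6, "z": -0.1, "ax": 0, "ay": 0, "az": 0, "claw": 0},
    {"x": 0.05, "y": 2.9, "z": -0.1, "ax": 0, "ay": 0, "az": 0, "claw": 0}
  ]
}}

```text
time_s: 14.92
tool_pos: [0.5386, 0.1752, 0.1179]
eef_rot: [-0.642, 0.295, -0.296, 0.643]
force: [0.3, 0.8, -4.9]
grip_width: 0.0128
```

{"method": "move_arm", "body": {
  "targets": [
    {"x": 0, "y": 0.3, "z": 0, "ax": 0, "ay": 0, "az": 0, "claw": 0},
    {"x": 0, "y": 0.6, "z": 0, "ax": 0, "ay": 0, "az": 0, "claw": 0},
    {"x": 0, "y": 0.6, "z": 0, "ax": 0, "ay": 0, "az": 0, "claw": 0}
  ]
}}

```text
time_s: 15.3
tool_pos: [0.5384, 0.1752, 0.1115]
eef_rot: [-0.642, 0.295, -0.296, 0.643]
force: [-0.5, 0.5, -3.3]
grip_width: 0.0125
```

{"method": "move_arm", "body": {
  "targets": [
    {"x": 0, "y": 0.3, "z": 0, "ax": 0, "ay": 0, "az": 0, "claw": 0},
    {"x": 0, "y": 0.6, "z": 0, "ax": 0, "ay": 0, "az": 0, "claw": 0},
    {"x": 0, "y": 0.9, "z": 0, "ax": 0, "ay": 0, "az": 0, "claw": 0},
    {"x": 0, "y": 1.1, "z": 0, "ax": 0, "ay": 0, "az": 0, "claw": 0}
  ]
}}

```text
time_s: 15.8
tool_pos: [0.5383, 0.1753, 0.1012]
eef_rot: [-0.642, 0.295, -0.296, 0.643]
force: [-8.1, -1.2, 11.6]
grip_width: 0.0125
```

{"method": "move_arm", "body": {
  "targets": [
    {"x": 0, "y": 0, "z": 0, "ax": 0, "ay": 0, "az": 0, "claw": 0.1},
    {"x": 0, "y": 0, "z": 0, "ax": 0, "ay": 0, "az": 0, "claw": 0.3},
    {"x": 0, "y": 0, "z": 0, "ax": 0, "ay": 0, "az": 0, "claw": 0.4},
    {"x": 0, "y": 0, "z": 0, "ax": 0, "ay": 0, "az": 0, "claw": 0.4},
    {"x": 0, "y": -2, "z": 0, "ax": 0, "ay": 0, "az": 0, "claw": 0.4},
    {"x": 0, "y": -6, "z": 0, "ax": 0, "ay": 0, "az": 0, "claw": 0.4},
    {"x": 0, "y": -12, "z": 0, "ax": 0, "ay": 0, "az": 0, "claw": 0.4},
    {"x": 0, "y": -12, "z": 0, "ax": 0, "ay": 0, "az": 0, "claw": 0.4}
  ]
}}

```text
time_s: 16.8
tool_pos: [0.5419, 0.1758, 0.2293]
eef_rot: [-0.64, 0.291, -0.3, 0.645]
force: [1.0, 0.3, -0.4]
grip_width: 0.0341
```

```bash
cat >> fit.py <<'E'
def wellcheck(p,f):
    im=p['image'][:,:,::-1].copy()
    P=cloud(p,(0,0,639,479),0); w=loc(0,0); c,s=np.cos(H[2]),np.sin(H[2]); q=(P[:,:2]-w)@np.array([[c,-s],[s,c]])
    for n,cx,cy,th in (('A',.0095,-.035,np.pi/2),('B',-.0095,.035,-np.pi/2)):
        m=(np.hypot(q[:,0]-cx,q[:,1]-cy)<.08)&(abs(P[:,2]-.075)<.006)
        R=np.array([[np.cos(th),-np.sin(th)],[np.sin(th),np.cos(th)]]); i=insideL((q[m]-[cx,cy])@R)>.005
        t=P[m][i]; A=np.column_stack([t[:,:2]-t[:,:2].mean(0),np.ones(len(t))]); print(n,'plane',np.linalg.lstsq(A,t[:,2],rcond=None)[0],len(t))
    cv2.polylines(im,[np.round(proj(p,rect(H,0,H[3],.105,.155,.073))).astype(int)],True,(0,0,255),1)
    cv2.imwrite('pics/'+f,im)
E
python3 - <<'E'
from fit import *
print(robot.get_obs()['tool_pos'])
p=robot.camera('wrist'); wellcheck(p,'w11.png')
s=snap('scene','s11.png')
E
```

```text
[0.5419 0.1758 0.2293]
A plane [0.0001 0.0009 0.0747] 5846
B plane [ 0.0016 -0.0009  0.0746] 8412
```

View pics/w11.png

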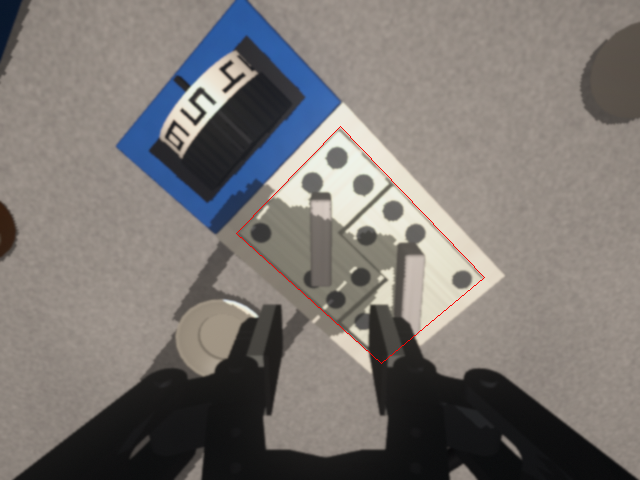

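View pics/s11.png

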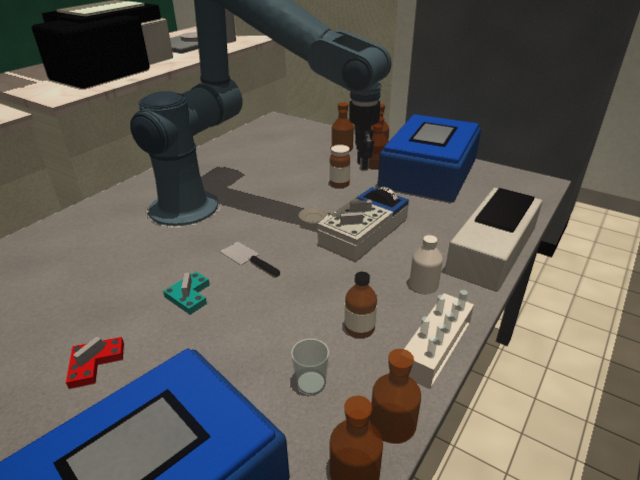

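Both blocks are flat, with top faces at 74.7 mm and the bars parallel. Next is the wheel, which shows 5. I shut the jaws and hover over it.

```bash
cat >> fit.py <<'E'
def wl(d,y=.0787): return loc(d,y-H[3])
E
python3 - <<'E'
from fit import *
print(wl(0),wl(-.014),plan((*wl(-.014),.16),H[2]-np.pi/2),robot.get_obs()['q'])
E
```

```text
[0.554  0.2641] [0.5401 0.2651] (array([-6.75,  6.32,  5.92]), array([-0.004,  0.785,  0.001])) [0.1145 0.0735 1.7982 0.0001 1.2664 0.9767]
```

{"method": "move_arm", "body": {
  "targets": [
    {"x": -3, "y": 0, "z": 2.5, "ax": 0, "ay": 0.17, "az": 0, "claw": 0},
    {"x": -6.7, "y": 1, "z": 5.9, "ax": 0, "ay": 0.34, "az": 0, "claw": 0},
    {"x": -6.7, "y": 3, "z": 5.9, "ax": 0, "ay": 0.51, "az": 0, "claw": 0},
    {"x": -6.7, "y": 5, "z": 5.9, "ax": -0.004, "ay": 0.68, "az": 0, "claw": 0},
    {"x": -6.7, "y": 6.3, "z": 5.9, "ax": -0.004, "ay": 0.785, "az": 0, "claw": 0},
    {"x": -6.7, "y": 6.3, "z": 5.9, "ax": -0.004, "ay": 0.785, "az": 0, "claw": 0},
    {"x": -6.7, "y": 6.3, "z": 5.9, "ax": -0.004, "ay": 0.785, "az": 0, "claw": 0}
  ]
}}

```text
time_s: 17.77
tool_pos: [0.5401, 0.2646, 0.1602]
eef_rot: [0.481, -0.518, 0.518, -0.481]
force: [0.3, 0.2, 0.2]
grip_width: -0.0002
```

```bash
python3 - <<'E'
from fit import *
o=robot.get_obs();print(plan((*wl(-.014),.119),H[2]-np.pi/2),o['tool_pos'],o['force'],o['grip_width'])
p=robot.camera('wrist')
im=p['image'][:,:,::-1].copy()
def pl(y0,y1,z,r): 
    a=np.linspace(-.75,.75,15); 
    for y in(y0,y1):
        W=np.array([[*wl(r*np.sin(t),y),.055+r*np.cos(t)] for t in a]); cv2.polylines(im,[np.round(proj(p,W)).astype(int)],False,(0,0,255),1)
pl(.0647,.0927,0,.045)
cv2.circle(im,tuple(np.round(proj(p,[*o['tool_pos'][:2],o['tool_pos'][2]-.017]))[0].astype(int)),3,(0,255,0),-1)
cv2.imwrite('pics/w12.png',im); print(o['force'],robot.get_obs()['tool_pos'])
E
```

```text
(array([-0.06,  4.12, -0.01]), array([0.001, 0.002, 0.001])) [0.5401 0.2646 0.1602] [0.3065 0.2195 0.2195] -0.00018454712545570352
[0.3065 0.2195 0.2195] [0.5404 0.2646 0.1606]
```

View pics/w12.png

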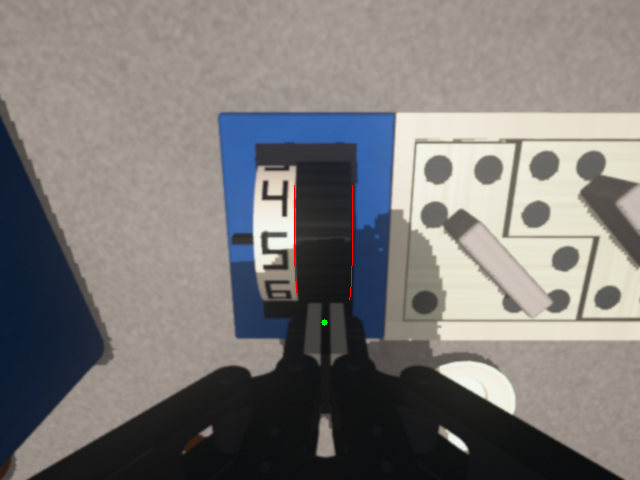

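The tyre edges fit the overlay (columns 296 to 352), the index tab at (240,238) points at 5, and the shut fingers are centred at column 325. I go down for contact.

{"method": "move_arm", "body": {
  "targets": [
    {"x": -0.05, "y": 2, "z": 0, "ax": 0, "ay": 0, "az": 0, "claw": 0},
    {"x": -0.05, "y": 3.5, "z": 0, "ax": 0, "ay": 0, "az": 0, "claw": 0},
    {"x": -0.05, "y": 4.0, "z": 0, "ax": 0, "ay": 0, "az": 0, "claw": 0},
    {"x": -0.05, "y": 4.15, "z": 0, "ax": 0, "ay": 0, "az": 0, "claw": 0},
    {"x": -0.05, "y": 4.2, "z": 0, "ax": 0, "ay": 0, "az": 0, "claw": 0}
  ]
}}

```text
time_s: 18.45
tool_pos: [0.5407, 0.2652, 0.1189]
eef_rot: [0.481, -0.518, 0.519, -0.481]
force: [0.5, 0.3, 0.3]
grip_width: -0.0001
```

{"method": "move_arm", "body": {
  "targets": [
    {"x": 0, "y": 0.05, "z": 0, "ax": 0, "ay": 0, "az": 0, "claw": 0},
    {"x": 0, "y": 0.05, "z": 0, "ax": 0, "ay": 0, "az": 0, "claw": 0}
  ]
}}

```text
time_s: 18.7
tool_pos: [0.541, 0.2653, 0.1188]
eef_rot: [0.48, -0.518, 0.519, -0.481]
force: [0.4, 0.1, 0.1]
grip_width: -0.0001
```

{"method": "move_arm", "body": {
  "targets": [
    {"x": 0, "y": 0.08, "z": 0, "ax": 0, "ay": 0, "az": 0, "claw": 0},
    {"x": 0, "y": 0.08, "z": 0, "ax": 0, "ay": 0, "az": 0, "claw": 0}
  ]
}}

```text
time_s: 18.95
tool_pos: [0.541, 0.2653, 0.1181]
eef_rot: [0.48, -0.518, 0.519, -0.481]
force: [-0.1, 0.5, -0.6]
grip_width: 0.0001
```

{"method": "move_arm", "body": {
  "targets": [
    {"x": 0, "y": 0.06, "z": 0, "ax": 0, "ay": 0, "az": 0, "claw": 0},
    {"x": 0, "y": 0.06, "z": 0, "ax": 0, "ay": 0, "az": 0, "claw": 0}
  ]
}}

```text
time_s: 19.2
tool_pos: [0.5409, 0.2652, 0.1174]
eef_rot: [0.48, -0.518, 0.519, -0.481]
force: [0.5, -0.8, 0.9]
grip_width: -0.0001
```

{"method": "move_arm", "body": {
  "targets": [
    {"x": 0, "y": 0.06, "z": 0, "ax": 0, "ay": 0, "az": 0, "claw": 0},
    {"x": 0, "y": 0.06, "z": 0, "ax": 0, "ay": 0, "az": 0, "claw": 0}
  ]
}}

```text
time_s: 19.45
tool_pos: [0.5409, 0.2653, 0.1167]
eef_rot: [0.481, -0.518, 0.519, -0.481]
force: [0.1, -0.2, 0.6]
grip_width: -0.0003
```

{"method": "move_arm", "body": {
  "targets": [
    {"x": 0, "y": 0.04, "z": 0, "ax": 0, "ay": 0, "az": 0, "claw": 0},
    {"x": 0, "y": 0.04, "z": 0, "ax": 0, "ay": 0, "az": 0, "claw": 0}
  ]
}}

```text
time_s: 19.7
tool_pos: [0.541, 0.2653, 0.1166]
eef_rot: [0.48, -0.518, 0.519, -0.481]
force: [-1.3, 0.7, 1.8]
grip_width: -0.0001
```

{"method": "move_arm", "body": {
  "targets": [
    {"x": 0, "y": 0.05, "z": 0, "ax": 0, "ay": 0, "az": 0, "claw": 0},
    {"x": 0, "y": 0.05, "z": 0, "ax": 0, "ay": 0, "az": 0, "claw": 0}
  ]
}}

```text
time_s: 19.95
tool_pos: [0.5411, 0.2653, 0.1165]
eef_rot: [0.48, -0.518, 0.519, -0.481]
force: [-1.5, 0.1, 3.9]
grip_width: -0.0002
```

{"method": "move_arm", "body": {
  "targets": [
    {"x": 0, "y": 0.11, "z": 0, "ax": 0, "ay": 0, "az": 0, "claw": 0},
    {"x": 0, "y": 0.11, "z": 0, "ax": 0, "ay": 0, "az": 0, "claw": 0}
  ]
}}

```text
time_s: 20.2
tool_pos: [0.5414, 0.2653, 0.1164]
eef_rot: [0.48, -0.518, 0.519, -0.481]
force: [-3.0, -1.3, 8.4]
grip_width: -0.0001
```

{"method": "move_arm", "body": {
  "targets": [
    {"x": 0, "y": 0.12, "z": 0, "ax": 0, "ay": 0, "az": 0, "claw": 0},
    {"x": 0, "y": 0.13, "z": 0.5, "ax": 0, "ay": 0, "az": 0, "claw": 0},
    {"x": 0, "y": 0.13, "z": 1.0, "ax": 0, "ay": 0, "az": 0, "claw": 0},
    {"x": 0, "y": 0.13, "z": 1.5, "ax": 0, "ay": 0, "az": 0, "claw": 0}
  ]
}}

```text
time_s: 20.7
tool_pos: [0.5579, 0.264, 0.1169]
eef_rot: [0.48, -0.517, 0.52, -0.482]
force: [-0.9, -2.0, 8.0]
grip_width: 0.0002
```

{"method": "move_arm", "body": {
  "targets": [
    {"x": 0, "y": 0.12, "z": 0.3, "ax": 0, "ay": 0, "az": 0, "claw": 0},
    {"x": 0, "y": 0.12, "z": 0.7, "ax": 0, "ay": 0, "az": 0, "claw": 0},
    {"x": 0, "y": 0.12, "z": 1.1, "ax": 0, "ay": 0, "az": 0, "claw": 0},
    {"x": 0, "y": 0.12, "z": 1.1, "ax": 0, "ay": 0, "az": 0, "claw": 0}
  ]
}}

```text
time_s: 21.2
tool_pos: [0.5693, 0.2632, 0.1162]
eef_rot: [0.48, -0.517, 0.52, -0.482]
force: [-0.8, -2.0, 7.4]
grip_width: -0.0002
```

```bash
python3 - <<'E'
from fit import *
p=snap('wrist','w13.png'); o=robot.get_obs();print(o['tool_pos'],o['force'])
E
```

```text
[0.5693 0.2632 0.1163] [-0.0483 -2.0048  6.8968]
```

View pics/w13.png

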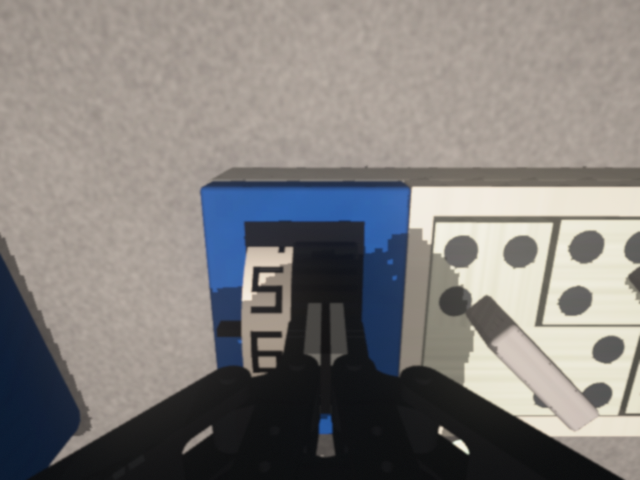

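The 6 has rolled up towards the tab at (230,328). I lift, go back and look.

{"method": "move_arm", "body": {
  "targets": [
    {"x": 0, "y": -0.5, "z": 0, "ax": 0, "ay": 0, "az": 0, "claw": 0},
    {"x": 0, "y": -3, "z": 0, "ax": 0, "ay": 0, "az": 0, "claw": 0},
    {"x": 0, "y": -4, "z": -2.8, "ax": 0, "ay": 0, "az": 0, "claw": 0},
    {"x": 0, "y": -4, "z": -2.8, "ax": 0, "ay": 0, "az": 0, "claw": 0}
  ]
}}

```text
time_s: 21.75
tool_pos: [0.5398, 0.2657, 0.1559]
eef_rot: [0.48, -0.517, 0.519, -0.482]
force: [0.4, -0.2, -1.3]
grip_width: 0.0001
```

```bash
python3 - <<'E'
from fit import *
p=snap('wrist','w14.png'); o=robot.get_obs();print(o['tool_pos'],o['force'],plan((*wl(-.0135),.120),H[2]-np.pi/2))
E
```

```text
[0.5404 0.2655 0.1555] [-0.2021 -0.8785 -0.2706] (array([0.04, 3.55, 0.  ]), array([-0.005,  0.002,  0.   ]))
```

View pics/w14.png

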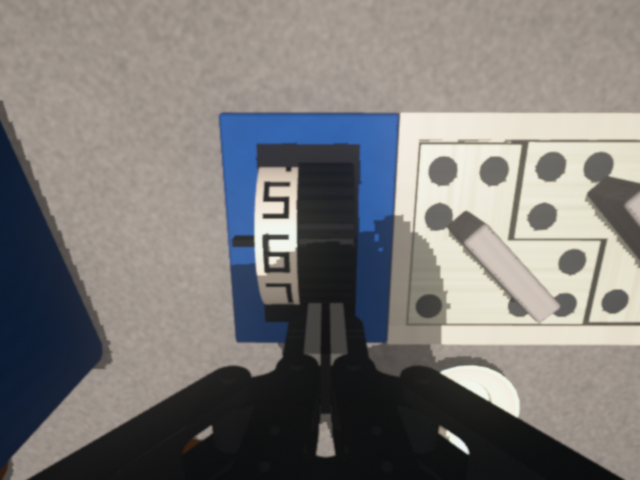

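The 6 is at the tab (278,250), with 7 next at (280,293). I repeat the stroke.

{"method": "move_arm", "body": {
  "targets": [
    {"x": 0, "y": 1.5, "z": 0, "ax": -0.005, "ay": 0, "az": 0, "claw": 0},
    {"x": 0, "y": 3, "z": 0, "ax": -0.005, "ay": 0, "az": 0, "claw": 0},
    {"x": 0, "y": 3.6, "z": 0, "ax": -0.005, "ay": 0, "az": 0, "claw": 0},
    {"x": 0, "y": 3.8, "z": 0, "ax": -0.005, "ay": 0, "az": 0, "claw": 0},
    {"x": 0, "y": 3.85, "z": 0, "ax": -0.005, "ay": 0, "az": 0, "claw": 0}
  ]
}}

```text
time_s: 22.42
tool_pos: [0.5408, 0.2655, 0.117]
eef_rot: [0.481, -0.518, 0.518, -0.481]
force: [0.5, -0.0, 0.2]
grip_width: 0.0001
```

{"method": "move_arm", "body": {
  "targets": [
    {"x": 0, "y": 0.06, "z": 0, "ax": 0, "ay": 0, "az": 0, "claw": 0},
    {"x": 0, "y": 0.06, "z": 0, "ax": 0, "ay": 0, "az": 0, "claw": 0}
  ]
}}

```text
time_s: 22.68
tool_pos: [0.541, 0.2656, 0.1168]
eef_rot: [0.481, -0.518, 0.518, -0.481]
force: [0.5, 0.2, -0.1]
grip_width: 0.0001
```

{"method": "move_arm", "body": {
  "targets": [
    {"x": 0, "y": 0.08, "z": 0, "ax": 0, "ay": 0, "az": 0, "claw": 0},
    {"x": 0, "y": 0.08, "z": 0, "ax": 0, "ay": 0, "az": 0, "claw": 0}
  ]
}}

```text
time_s: 22.92
tool_pos: [0.5412, 0.2656, 0.1165]
eef_rot: [0.481, -0.518, 0.519, -0.481]
force: [-1.6, -0.8, 3.1]
grip_width: -0.0001
```

{"method": "move_arm", "body": {
  "targets": [
    {"x": 0, "y": 0.1, "z": 0, "ax": 0, "ay": 0, "az": 0, "claw": 0},
    {"x": 0, "y": 0.1, "z": 0, "ax": 0, "ay": 0, "az": 0, "claw": 0}
  ]
}}

```text
time_s: 23.18
tool_pos: [0.5414, 0.2656, 0.1164]
eef_rot: [0.481, -0.518, 0.519, -0.482]
force: [-3.3, -2.3, 6.2]
grip_width: 0.0002
```

{"method": "move_arm", "body": {
  "targets": [
    {"x": 0, "y": 0.13, "z": 0, "ax": 0, "ay": 0, "az": 0, "claw": 0},
    {"x": 0, "y": 0.13, "z": 0.5, "ax": 0, "ay": 0, "az": 0, "claw": 0},
    {"x": 0, "y": 0.13, "z": 1.0, "ax": 0, "ay": 0, "az": 0, "claw": 0},
    {"x": 0, "y": 0.13, "z": 1.5, "ax": 0, "ay": 0, "az": 0, "claw": 0}
  ]
}}

```text
time_s: 23.68
tool_pos: [0.5579, 0.2644, 0.1169]
eef_rot: [0.48, -0.517, 0.519, -0.482]
force: [-1.4, -2.0, 7.7]
grip_width: -0.0
```

{"method": "move_arm", "body": {
  "targets": [
    {"x": 0, "y": 0.12, "z": 0.3, "ax": 0, "ay": 0, "az": 0, "claw": 0},
    {"x": 0, "y": 0.12, "z": 0.7, "ax": 0, "ay": 0, "az": 0, "claw": 0},
    {"x": 0, "y": 0.12, "z": 1.1, "ax": 0, "ay": 0, "az": 0, "claw": 0},
    {"x": 0, "y": 0.12, "z": 1.1, "ax": 0, "ay": 0, "az": 0, "claw": 0}
  ]
}}

```text
time_s: 24.18
tool_pos: [0.5693, 0.2636, 0.1162]
eef_rot: [0.48, -0.517, 0.519, -0.482]
force: [-0.5, -1.6, 7.4]
grip_width: 0.0001
```

{"method": "move_arm", "body": {
  "targets": [
    {"x": 0, "y": -0.5, "z": 0, "ax": 0, "ay": 0, "az": 0, "claw": 0},
    {"x": 0, "y": -3, "z": 0, "ax": 0, "ay": 0, "az": 0, "claw": 0},
    {"x": 0, "y": -6, "z": -2.8, "ax": 0, "ay": 0, "az": 0, "claw": 0},
    {"x": 0, "y": -6, "z": -2.8, "ax": 0, "ay": 0, "az": 0, "claw": 0},
    {"x": 0, "y": -6, "z": -2.8, "ax": 0, "ay": 0, "az": 0, "claw": 0}
  ]
}}

```text
time_s: 24.8
tool_pos: [0.5406, 0.2656, 0.1749]
eef_rot: [0.48, -0.517, 0.519, -0.482]
force: [-0.1, 0.4, 0.2]
grip_width: -0.0002
```

```bash
python3 - <<'E'
from fit import *
p=robot.camera('wrist'); wellcheck(p,'w15.png'); o=robot.get_obs();print(o['tool_pos'],o['force'])
E
```

```text
A plane [0.0002 0.0006 0.0747] 9475
B plane [ 0.0018 -0.0004  0.0746] 12140
[0.5406 0.2654 0.1745] [-0.604  -0.2328 -1.591 ]
```

View pics/w15.png

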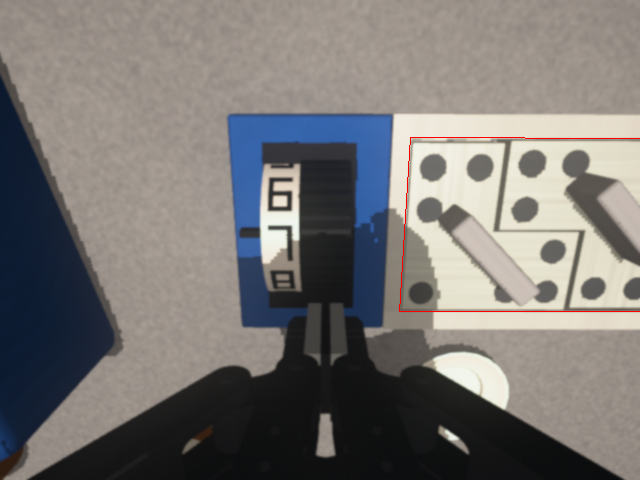

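{"method": "move_arm", "body": {
  "targets": [
    {"x": 0, "y": -5, "z": -6, "ax": 0, "ay": 0, "az": 0, "claw": 0},
    {"x": 0, "y": -8, "z": -12, "ax": 0, "ay": 0, "az": 0, "claw": 0},
    {"x": 0, "y": -8, "z": -12, "ax": 0, "ay": 0, "az": 0, "claw": 0},
    {"x": 0, "y": -8, "z": -12, "ax": 0, "ay": 0, "az": 0, "claw": 0}
  ]
}}

```text
time_s: 25.35
tool_pos: [0.4204, 0.2746, 0.254]
eef_rot: [0.481, -0.517, 0.519, -0.482]
force: [-0.1, -0.4, -0.3]
grip_width: 0.0001
```

```bash
python3 - <<'E'
from fit import *
p=robot.camera('top'); a=cv2.resize(p['image'][190:300,150:310],None,fx=4,fy=4)[:,:,::-1]; cv2.imwrite('pics/t16.png',a); cv2.imwrite('pics/t16f.png',p['image'][:,:,::-1])
print(robot.get_obs()['tool_pos'])
E
```

```text
[0.4208 0.2743 0.2533]
```

View pics/t16.png

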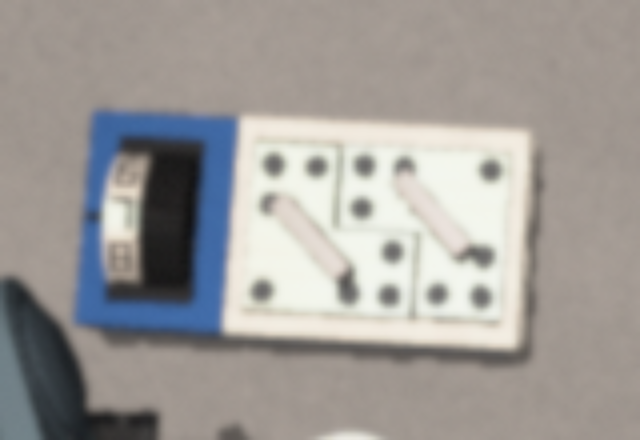

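View pics/t16f.png

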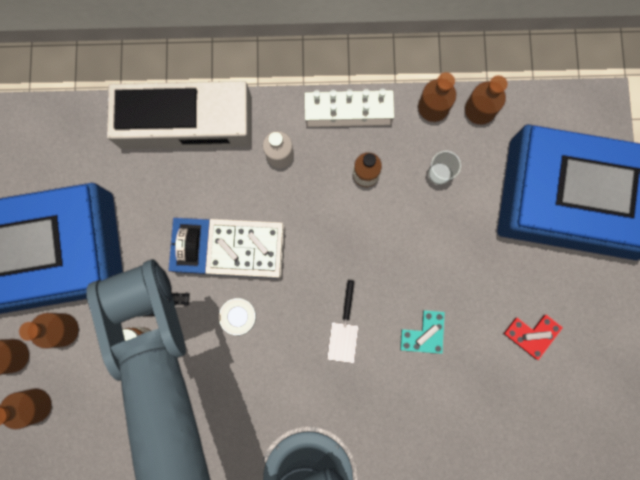

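The top view shows 7 at the tab (126,217 in the crop), both blocks seated and interlocked, and the bystanders where they were. I hand in.

```bash
python3 -c "
from rig import robot
print(robot.hand_in())"
```

```text
the job is handed in; nothing more can be done
None
```

I packed both bare aluminium blocks into the well, interlocked with bars up, then rolled the thumbwheel from 5 to 7. The job is handed in at about 25 s on the robot's clock; it reports no verdict.

- **Blocks:** I gripped each by its bar and lowered it to the floor before letting go. After the wheel was set, both top faces measured about 74.7 mm above the bench (75 expected) with tilts below 0.003 rad.
- **Wheel:** It took two one-digit strokes, with the end-of-move wrist-force readings never above about 8.5 N. The last wrist and top pictures show 7 at the index tab. I judged the click by eye and did not measure the wheel angle.
- **Rest of the bench:** In the last top picture the bystanders stand where they were by eye. The arm hides most of the brown jar there, but it passed no closer to it than before. The arm is clear of everything.

One check disagreed slightly. After the first block was placed, its fitted position was about 0.7 mm beyond what the wall allows, which I put down to camera error. The second block went in beside it without resistance until it touched the floor.

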